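Unpack a stock case of fragile blossom boxes onto the bench scale

ROBOT

A 6-joint arm with a two-finger parallel gripper is mounted at the origin on the work surface. World frame = base frame: x ahead of the robot, y to its left, z up, the work surface at z = 0. Lengths are in m, angles in rad, forces in N, time in s.
With the tool pointing down it reaches from about 0.35 to 0.975 m from the base axis. Payload 4.9 kg.
Tool frame: the origin (TCP) lies midway between the tips of the shut fingers; the grasp point (between the pads) lies 19 mm behind it (ctrl.hold_point_z is the distance from the TCP to the grasp point, in m); z points along the fingers, y is the line along which they close (so a half turn about z gives the same grasp; the last joint's range is limited). The gripper opens to 85 mm and grips with 20 to 120 N. Pads are 22 mm wide; open, the fingers measure 114 mm over their backs; the gripper's body (76 mm by 85 mm) begins 54 mm behind the grasp point. The pads swing forward as they close: fully open they stand 13 mm farther back than shut.
Start: joints at [-0.119, 0.053, 1.613, -0, 1.476, -0.119], TCP at [0.625, 0, 0.231] pointing down, gripper open.
Joint ranges: [-3.01, 3.01], [-1.01, 2.22], [0.06, 2.58], [-1.02, 4.17], [0.09, 2.62], [-3.14, 3.14]. Speed limits (rad/s): [2.57, 2.57, 3.14, 3.14, 3.14, 3.14].

INTERFACE

Orientations are given as a rotation vector (axis times angle).
In Python, from station import status, viewer, finish_job, ctrl gives the robot as it stands.
- The arm moves only by the shell command python3 -m jog 'ROWS' [FORCE]. ROWS is JSON, a list of rows, each a list of 7 numbers: the turn, a rotation vector about the tool's x, y, z each as a share of 5 degrees, from -1 to 1, then the shift along the tool's x, y, z each as a share of 30 mm, from -1 to 1, then the opening, from -1 (shut) to 1 (fully open). A call has 1 to 5 rows; each row shifts and turns the commanded pose from where the row before left it, along the tool's axes as they then stand; what a row does not reach is not made up. A row lasts 1/8 s, in which the tool goes at most 62.5 mm and 10.7 degrees, less where a joint would pass 70% of its speed; a pose out of reach is approached as far as the arm can. A call with a number of a shift or a turn outside -1 to 1 is refused whole. A call with a gripper value outside its range is refused whole. The fingers move at their own pace and stop on an object; FORCE is the grip in N (left out, the last holds). Time passes only in rows, so rows that do not move let the fingers close. It gives the time, the measured TCP pose, the force, the opening and the grip force at its end, in the units of the state.
- status.get_obs(): the state, without advancing time (a new reading comes with each control period).
- viewer.get_image(name): name is "scene" or "side" or "wrist"; returns a dict with "img" (480x640x3 uint8, red, green, blue), "fovy" (degrees; the focal length in pixels is half the picture's height over the tangent of half this angle, whatever the lens; pixels are square), "cx", "cy" (the principal point, pixels), "distortion" ([k1, k2, p1, p2, k3] as OpenCV has them; the pictures are not rectified), "rvec" (rotation vector, rad) and "tvec" (3), from world to camera coordinates, as OpenCV has them. Camera axes: x right, y down, z forward; pixel columns grow to the right and rows downward; lengths in m; the calibration is good to about 2 mm. A picture is of the moment at which its call begins. There is no depth.
- finish_job(): hands the job in; it is judged then, once.
The state is a dict: "t": time; "q": joint angles; "dq": joint speeds; "effort": joint torques, N m; "tool_pos": TCP position; "tool_rot": TCP orientation; "contact_force": force on the tool from outside, world axes, zero at the start; "wrist_torque": the same for the moment, N m; "opening": finger opening in m; "grip_force": force on a finger pad.
Only numpy, scipy, OpenCV 4.12 (cv2) and the standard library are available. Lean on these libraries where they do the work, as an engineer would, in place of code of your own. Each camera call takes 0.05 s, during which the arm holds its last target. There are 200 camera calls.

TASK

Lever the lid of the plywood stock case up with the thin-bladed knife under its front lip, open the lid right back and lay the knife flat on the bench again. Then lift out all the boxes of finished flowers and stack them in one straight column, squarely on the middle of the scale's platter and lined up with it; they are thin card and crush easily, so hold them with only a light grip. Finally shut the empty case, and leave the cutting dies and the punch where they stand.

Things in the scene. Friction and masses are not known exactly. Their poses are not given: they have to be found in the camera images.
- case: Fixed plywood case, 116 (x) by 372 (y) by 80 mm high shut. Origin: centre of underside; x from front (robot side) to hinge side, y along its length. Rim 44 mm high, walls 6 mm. Dark foam inside: top 34 mm above the bench, four recesses 88 x 60 mm, 10 mm deep (floor 24 mm above bench), at y = -126, -42, 42, 126 mm; each holds one box or none, long side along x.
- case_notch (a point): Middle of the pry notch in the front wall of the case base, on its outer face, 39 mm above the bench: the rim is cut down from 44 to 34 mm above the bench over a width of 70 mm, so that a blade can enter level under the lid's front edge. It may go in 15 mm from the outer face; behind it lies the 30 mm gap between the two middle boxes. Axes as the case.
- case_hinge (a point): Middle of the lid's hinge line, along the case's y, at the top of the far wall: 58 mm behind the case's origin, 44 mm above the bench. Axes as the case.
- lid (a joint): Lid angle in rad: 0 shut, grows as the front edge rises, stop at 1.65 (just past upright). Stiff hinge (0.24 N m friction): the lid (0.2 kg) stays where it is left; lifting its front edge takes about 3 N. Panel 116 x 372 mm, 6 mm thick, with walls 30 mm deep and 6 mm thick; shut, its top is 80 mm above the bench and its sides are flush with the base, so fingers cannot lift it.
- lid_lip (a point): Middle of the outer lower edge of the lid's front wall, 116 mm from the hinge line; moves with the lid.
- knife: Opening knife lying flat on the bench: red handle 90 mm long, 20 wide, 18 high, brass ferrule, and a stiff steel blade 22 mm wide, 3 mm thick, reaching 66 mm beyond the handle, its middle 9 mm above the handle's underside. Origin: under the middle of the handle; x points along the blade to the tip, z up. 90 g.
- knife_tip (a point): Middle of the knife's blade tip, 111 mm ahead of the knife's origin and 9 mm above its underside.
- box1: Closed thin-card box of flowers, pink cover, white tray and white paper band, 84 (x) by 54 (y) by 46 mm high, 70 to 150 g. Origin: centre of underside. Starts in a recess of the case under the lid, which hides two to four boxes; this one may be absent. Crushed if pinched with more than 45 N per finger (90 N both together).
- box2: Closed thin-card box of flowers, cream cover, white tray and white paper band, 84 (x) by 54 (y) by 46 mm high, 70 to 150 g. Origin: centre of underside. Starts in a recess of the case under the lid, which hides two to four boxes; this one may be absent. Crushed if pinched with more than 45 N per finger (90 N both together).
- box3: Closed thin-card box of flowers, pale blue cover, white tray and white paper band, 84 (x) by 54 (y) by 46 mm high, 70 to 150 g. Origin: centre of underside. Starts in a recess of the case under the lid, which hides two to four boxes; this one may be absent. Crushed if pinched with more than 45 N per finger (90 N both together).
- box4: Closed thin-card box of flowers, lilac cover, white tray and white paper band, 84 (x) by 54 (y) by 46 mm high, 70 to 150 g. Origin: centre of underside. Starts in a recess of the case under the lid, which hides two to four boxes; this one may be absent. Crushed if pinched with more than 45 N per finger (90 N both together).
- scale: Fixed bench scale, grey housing with a display on its robot side and a square-edged steel platter. Origin: on the bench under the centre of the platter; x points from the display towards the platter, z up.
- platter (a point): Centre of the platter's top face, 40 mm above the bench; the platter measures 126 (x) by 136 (y) mm. Axes as the scale. The boxes' long side goes along the scale's x.
- flower_die: Bystander: dark iron five-petal cutting die, about 108 mm across, 34 mm high. Origin: centre of its underside.
- leaf_die: Bystander: dark iron leaf cutting die, about 94 by 48 mm, 34 mm high. Origin: centre of its underside.
- punch: Bystander: upright iron hand punch, 52 mm across at the foot, 120 mm tall. Origin: centre of its underside.
Things that resemble listed ones, but are neither listed nor needed, are in the scene too. Of the things like the knife, leave any that is green or white; of the rest the larger one is meant.

How it is judged:
On the way, in this order (a step that is already met when the one before it is completed fails the run):
1. the lid is levered at least 0.2 rad open by the knife's blade (value of joint lid above 0.2 rad and contact force between knife and lid above 0.2 N), for 0.1 s.
2. the lid is opened right back and the knife lies flat on the bench again (value of joint lid above 1.4 rad and height (world z) of knife below 0.012 m and angle between knife's own z axis and vertical below 0.15 rad and height (world z) of knife_tip below 0.022 m), for 0.2 s.
3. all the boxes stand in one square column on the middle of the platter (horizontal distance between each of box1, box2, box3, box4 and platter below 0.02 m and angle between the x axis of each of box1, box2, box3, box4 and the x axis of scale, either way round below 0.14 rad and z of each of box1, box2, box3, box4 in the frame of platter above -0.004 m and angle between each of box1, box2, box3, box4's own z axis and vertical below 0.06 rad and linear speed of each of box1, box2, box3, box4 below 0.02 m/s and horizontal distance between box1 and box2 below 0.012 m and horizontal distance between each of box1, box2 and box3 below 0.012 m and horizontal distance between each of box1, box2, box3 and box4 below 0.012 m), for 0.3 s.
At the end, for the whole second after the job is handed in: All the boxes present stand at rest, upright, in one column on the scale: each within 20 mm of the platter's centre, within 12 mm of each other horizontally, their long sides within 0.14 rad of the scale's x; the lid is shut to within 0.06 rad; the knife lies flat on the bench at rest (all of step 3 and value of joint lid below 0.06 rad and height (world z) of knife below 0.012 m and angle between knife's own z axis and vertical below 0.15 rad and height (world z) of knife_tip below 0.022 m and linear speed of knife below 0.02 m/s); the robot touches nothing.
It fails at once if a flower box is squeezed or pressed by the fingers with more than 90 N in all (45 N from each side) (contact force between the fingers and box1 above 90 N or contact force between the fingers and box2 above 90 N or contact force between the fingers and box3 above 90 N or contact force between the fingers and box4 above 90 N).
It fails at once if a die or the punch is moved more than 25 mm (distance of any of flower_die, leaf_die, punch from where it was at the start of the episode above 0.025 m).
Of box1, box2, box3, box4 only 2 to 4 are there at a start; the rules pass over those that are not, and their reading is None.
At some moment in a run one of knife may be knocked a few centimetres aside while the robot is not near it.
Once in a run the grip may slacken for a moment while it holds something.
It also fails if it takes over 210 s, if anything falls off the work surface, if the arm or the gripper's body presses on something with over 40 N, if the wrist force passes 120 N, or if a joint passes its speed limit or range.

## Working session

There is one attempt and no reset: what is moved stays moved. The work goes in short steps, Python scripts to look and compute and a shell command to move; the robot and the scene stay as the last step left them, time stands still between calls to the robot, and variables do not carry over. Pictures are saved under pics/ and viewed, at most 14 in all, crops included, and the job is handed in when it is done.

```bash
ls; mkdir -p pics; cat > h.py <<'E'
import numpy as np, cv2
from scipy.spatial.transform import Rotation as R
from station import status, viewer
def snap(name):
    return viewer.get_image(name)
def K(d):
    f=240/np.tan(np.radians(d['fovy'])/2)
    return np.array([[f,0,d['cx']],[0,f,d['cy']],[0,0,1]])
def ray(d,uv):
    p=cv2.undistortPoints(np.array(uv,float).reshape(-1,1,2),K(d),np.array(d['distortion'])).reshape(-1,2)
    Rm=cv2.Rodrigues(np.array(d['rvec']))[0]
    c=-Rm.T@np.array(d['tvec'])
    v=np.c_[p,np.ones(len(p))]@Rm
    return c,v/np.linalg.norm(v,axis=1,keepdims=True)
def onz(d,uv,z):
    c,v=ray(d,uv)
    return c+v*((z-c[2])/v[:,2])[:,None]
def proj(d,P):
    return cv2.projectPoints(np.array(P,float).reshape(-1,3),np.array(d['rvec']),np.array(d['tvec']),K(d),np.array(d['distortion']))[0].reshape(-1,2)
def tri(obs):
    A=np.zeros((3,3));b=np.zeros(3)
    for d,uv in obs:
        c,v=ray(d,[uv]);M=np.eye(3)-np.outer(v[0],v[0]);A+=M;b+=M@c
    return np.linalg.solve(A,b)
def save(d,fn): cv2.imwrite('pics/'+fn,cv2.cvtColor(d['img'],cv2.COLOR_RGB2BGR))
def keep(d,fn): np.save('pics/'+fn,d,allow_pickle=True)
def load(fn): return np.load('pics/'+fn+'.npy',allow_pickle=True).item()
E
python3 - <<'E'
from h import *
for n in ['scene','side','wrist']:
    d=snap(n);save(d,n+'0.png');keep(d,n+'0')
    Rm=cv2.Rodrigues(np.array(d['rvec']))[0];print(n,d['fovy'],-Rm.T@d['tvec'],Rm[2],d['distortion'])
o=status.get_obs();print(o)
E
```

```text
pics
scene 56.54316565365746 [ 1.24679136 -0.15615301  0.80368589] [-0.66026314  0.15115054 -0.73566711] [-0.0741129  0.         0.         0.         0.       ]
side 55.21930088186954 [ 0.12024098 -0.66386242  0.98210803] [ 0.36905951  0.56267401 -0.73972497] [0.01896538 0.         0.         0.         0.        ]
wrist 59.37114977652665 [0.62465606 0.07847887 0.37281147] [-0.00263266 -0.30323428 -0.9529124 ] [-0.09315915  0.          0.          0.          0.        ]
{'t': 0.15, 'q': array([-1.19005328e-01,  5.32212779e-02,  1.61398117e+00,  1.80548421e-05,
        1.47600295e+00, -1.18994387e-01]), 'dq': array([ 5.30949315e-04,  1.64158745e-04, -5.47079997e-03,  5.63440416e-05,
        1.44033537e-03, -1.81053118e-03]), 'effort': array([ 5.10442842e-04, -3.94241810e+01, -3.70721948e+01, -1.15854355e-04,
        4.61802789e-03,  5.00508997e-05]), 'tool_pos': array([6.24512463e-01, 6.04408388e-05, 2.30333943e-01]), 'tool_rot': array([-2.22055101e+00, -2.22052289e+00,  1.54315203e-03]), 'contact_force': array([ 0.05820935, -0.25904035,  0.98194284]), 'wrist_torque': array([-0.00749224,  0.0336701 , -0.01021465]), 'grip_force': 0.0, 'opening': 0.08561578826092857}
```

```bash
python3 -c "
import cv2,numpy as np
a=[cv2.imread('pics/%s0.png'%n) for n in ('scene','side')]
"; ls pics
```

```text
scene0.npy
scene0.png
side0.npy
side0.png
wrist0.npy
wrist0.png
```

View pics/scene0.png

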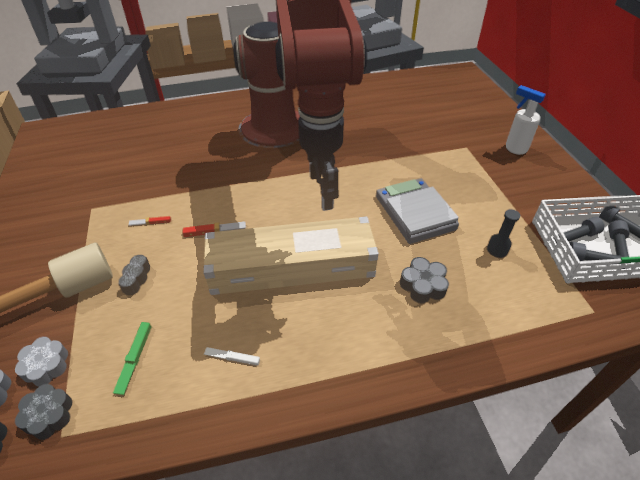

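View pics/side0.png

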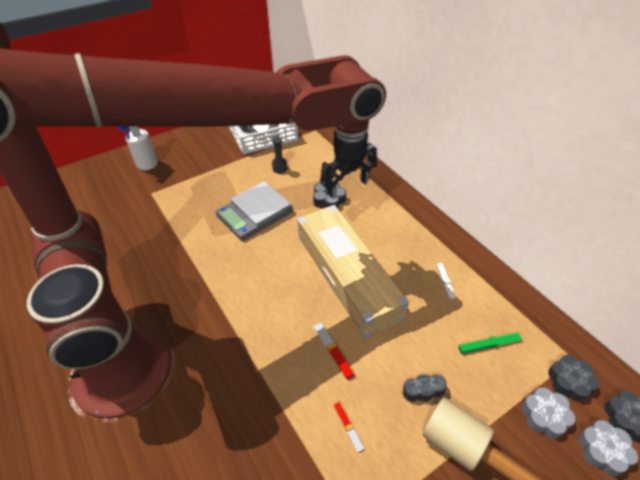

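```bash
python3 - <<'E'
from h import *
s=cv2.imread('pics/scene0.png');e=cv2.imread('pics/side0.png');w=cv2.imread('pics/wrist0.png')
c=np.zeros((600,800,3),np.uint8)
c[:280,:580]=cv2.resize(s[170:310,180:470],None,fx=2,fy=2,interpolation=cv2.INTER_CUBIC)
c[280:600,:420]=cv2.resize(e[175:335,205:415],None,fx=2,fy=2,interpolation=cv2.INTER_CUBIC)
c[300:585,420:800]=cv2.resize(w,(380,285))
cv2.imwrite('pics/c1.png',c)
for n in ['scene0','side0']:
    d=load(n);hsv=cv2.cvtColor(d['img'],cv2.COLOR_RGB2HSV)
    m=(((hsv[...,0]<6)|(hsv[...,0]>174))&(hsv[...,1]>200)&(hsv[...,2]>110)).astype(np.uint8)
    n_,l,st,ce=cv2.connectedComponentsWithStats(m)
    for i in range(1,n_):
        if 40<st[i,4]<2000:
            pts=np.argwhere(l==i)[:,::-1].astype(np.float32);r=cv2.minAreaRect(pts);bp=cv2.boxPoints(r)
            print(n,st[i],ce[i].round(1),onz(d,[ce[i]],.014).round(4))
            print('   ',onz(d,bp,.014)[:,:2].round(4).tolist())
E
```

```text
side0 [ 12  36  35  17 362] [28.7 44.4] [[0.142  1.8259 0.014 ]]
    [[0.0689, 1.8251], [0.1013, 1.9837], [0.2291, 1.8577], [0.1912, 1.7061]]
side0 [143 127  32   9 143] [156.8 130. ] [[0.3928 0.8532 0.014 ]]
    [[0.3408, 0.8506], [0.3573, 0.8992], [0.4514, 0.8368], [0.433, 0.7894]]
side0 [330 348  23  30 272] [341.5 362.5] [[ 0.4247 -0.2689  0.014 ]]
    [[0.4151, -0.2293], [0.4372, -0.228], [0.4337, -0.3072], [0.4126, -0.3079]]
side0 [335 403  15  22 132] [341.7 413.6] [[ 0.358  -0.3649  0.014 ]]
    [[0.3548, -0.3398], [0.3671, -0.341], [0.3612, -0.3886], [0.3494, -0.3872]]
```

View pics/c1.png

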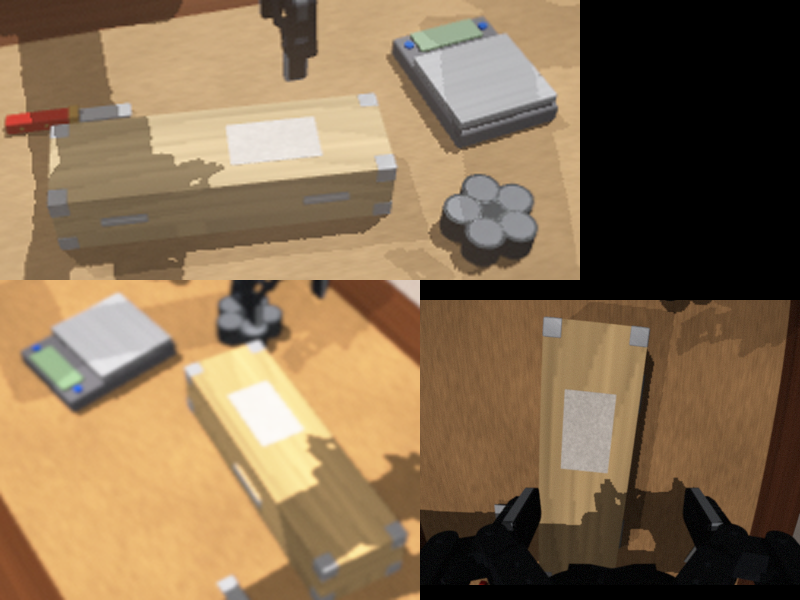

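```bash
python3 - <<'E'
from h import *
S=load('scene0');E_=load('side0');W=load('wrist0')
sc=lambda u,v:(180+u/2,170+v/2); sd=lambda u,v:(205+u/2,175+(v-280)/2); wr=lambda u,v:((u-420)*640/380,(v-300)*480/285)
L={'A rob y-':(sc(52,126),sd(316,573)),'B rob y+':(sc(377,95),sd(187,370)),'C hin y+':(sc(396,166),sd(263,343)),'D hin y-':(sc(49,204),sd(405,532)),
'p1 rob y-':(sc(415,62),sd(53,337)),'p2 rob y+':(sc(512,36),sd(120,294)),'p3 far y+':(sc(556,95),sd(174,340)),'p4 far y-':(sc(461,133),sd(106,382))}
for k,(a,b) in L.items():
    z=.08 if k[0]!='p' else .04
    print(k,tri([(S,a),(E_,b)]).round(4),onz(S,[a],z)[0,:2].round(4),onz(E_,[b],z)[0,:2].round(4))
print(onz(W,[wr(544,318),wr(649,326)],.08).round(4))
print('knife tip',onz(S,[sc(130,108)],.009),onz(S,[sc(4,125)],.009))
E
```

```text
A rob y- [ 0.5049 -0.2407  0.0764] [ 0.51   -0.2422] [ 0.5028 -0.2401]
B rob y+ [0.552  0.1274 0.0753] [0.554  0.1288] [0.5498 0.1192]
C hin y+ [0.6669 0.1095 0.0812] [0.663  0.1142] [0.6674 0.1052]
D hin y- [ 0.6238 -0.2535  0.0803] [ 0.6236 -0.2537] [ 0.6239 -0.2532]
p1 rob y- [0.4386 0.2507 0.0506] [0.4706 0.2101] [0.4386 0.324 ]
p2 rob y+ [0.5363 0.2927 0.1105] [0.4542 0.351 ] [0.5686 0.3545]
p3 far y+ [0.5994 0.3005 0.03  ] [0.57   0.3577] [0.5853 0.2181]
p4 far y- [ 0.5005  0.2847 -0.0696] [0.6009 0.2201] [0.4604 0.1975]
[[0.5498 0.1279 0.08  ]
 [0.6644 0.1189 0.08  ]]
knife tip [[ 0.43065494 -0.151812    0.009     ]] [[ 0.42072288 -0.30938909  0.009     ]]
```

```bash
python3 -m jog '[[0,0,0,0.5,-0.5,-1,1],[0,0,0,0.5,-0.5,-1,1],[0,0,0,0.5,-0.5,-1,1],[0,0,0,0.5,-0.5,-1,1],[0,0,0,0.5,-0.5,-1,1]]' && python3 -m jog '[[0,0,0,0,0,0,1],[0,0,0,0,0,0,1]]' && python3 - <<'E'
from h import *
d=snap('wrist');save(d,'w1.png');keep(d,'w1')
E
python3 -m jog '[[0,0,0,-1,0,0,1],[0,0,0,-1,0,0,1],[0,0,0,-1,0,0,1],[0,0,0,-1,0,0,1],[0,0,0,-1,0,0,1]]' && python3 -m jog '[[0,0,0,-1,0,0,1],[0,0,0,-1,0,0,1],[0,0,0,-0.5,0,0,1],[0,0,0,0,0,0,1],[0,0,0,0,0,0,1]]' && python3 - <<'E'
from h import *
d=snap('wrist');save(d,'w2.png');keep(d,'w2')
a=cv2.imread('pics/w1.png');b=cv2.imread('pics/w2.png')
E
```

```text
t: 0.78
tool_pos: [0.5492, 0.0755, 0.3819]
tool_rot: [-2.221, -2.221, 0.001]
contact_force: [0.7, 0.5, 0.5]
opening: 0.0853
grip_force: 0.0
t: 1.02
tool_pos: [0.5499, 0.0747, 0.3798]
tool_rot: [-2.221, -2.221, 0.002]
contact_force: [1.0, -0.1, 1.0]
opening: 0.0853
grip_force: 0.0
t: 1.7
tool_pos: [0.5497, -0.0766, 0.3787]
tool_rot: [-2.22, -2.218, 0.003]
contact_force: [-0.0, 0.1, 0.5]
opening: 0.0855
grip_force: 0.0
t: 2.33
tool_pos: [0.55, -0.1494, 0.3809]
tool_rot: [-2.22, -2.221, -0.0]
contact_force: [0.6, 0.7, -0.6]
opening: 0.0851
grip_force: 0.0
```

View pics/w1.png

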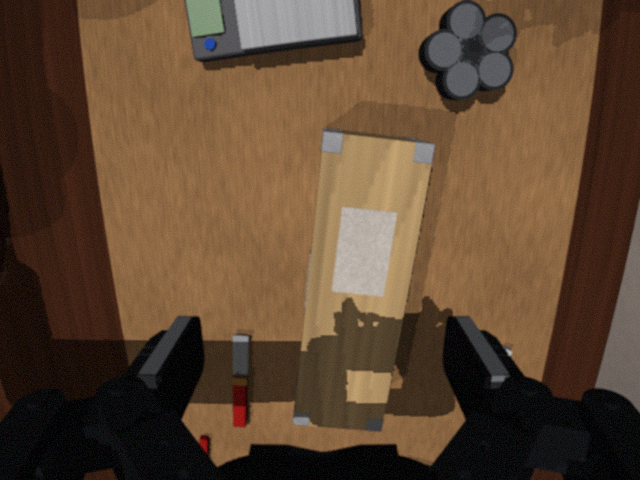

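View pics/w2.png

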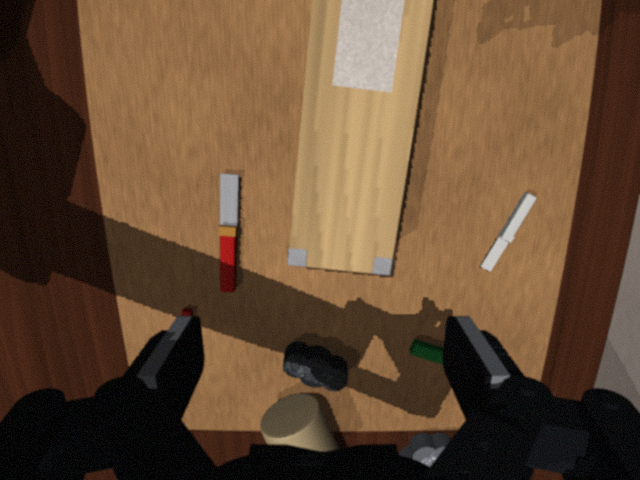

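```bash
python3 - <<'E'
from h import *
a=load('w1');b=load('w2')
for n,p,q in [('label r',(332,292),(332,87)),('label h',(384,296),(392,92.5)),('case r y-',(294.5,425),(288,266)),('case h y-',(381,431),(390.5,276)),('tip rob',(233,335),(220,174)),('tip far',(250,335),(240,174))]:
    print(n,tri([(a,p),(b,q)]).round(4))
print('case z.08'); 
A=onz(a,[(324,130),(434,141)],.08);B=onz(b,[(288,265.5),(391,275.5)],.08)
P=np.vstack([A,B])[:,:2];print(P.round(4),P.mean(0),np.linalg.norm(P[0]-P[1]),np.linalg.norm(P[0]-P[2]),np.linalg.norm(P[1]-P[3]))
for n,d in (('w1',a),('w2',b)):
    hsv=cv2.cvtColor(d['img'],cv2.COLOR_RGB2HSV)
    m=(((hsv[...,0]<5)|(hsv[...,0]>175))&(hsv[...,1]>220)&(hsv[...,2]>90)).astype(np.uint8)
    m[:, :210]=0;m[:,300:]=0
    k,l,st,ce=cv2.connectedComponentsWithStats(m);i=1+np.argmax(st[1:,4])
    bp=cv2.boxPoints(cv2.minAreaRect(np.argwhere(l==i)[:,::-1].astype(np.float32)))
    print(n,st[i],bp.round(1).tolist(),onz(d,bp,.018)[:,:2].round(4).tolist(), onz(d,bp,.018).mean(0))
print('tip',onz(b,[(220,174),(240,174)],.0105).round(4))
E
```

```text
label r [ 0.5588 -0.0509  0.0791]
label h [ 0.6191 -0.0558  0.0795]
case r y- [ 0.5106 -0.2427  0.0799]
case h y- [ 0.6266 -0.2563  0.0762]
tip rob [ 0.4229 -0.1492  0.0095]
tip far [ 0.447  -0.1495  0.0084]
case z.08
[[ 0.5499  0.1305]
 [ 0.664   0.1201]
 [ 0.5099 -0.2421]
 [ 0.6268 -0.2542]] [ 0.58763635 -0.06141783] 0.11453244884812008 0.3747205160644905 0.37609442997340586
w1 [234 406  12  20  84] [[234.0, 406.0], [245.0, 406.0], [245.0, 425.0], [234.0, 425.0]] [[0.4177, -0.264], [0.434, -0.2637], [0.4315, -0.2992], [0.4148, -0.2996]] [ 0.42450372 -0.28160435  0.018     ]
w2 [232 240   3  10  17] [[232.0, 240.0], [234.0, 240.0], [234.0, 249.0], [232.0, 249.0]] [[0.434, -0.2317], [0.4366, -0.2317], [0.4358, -0.2437], [0.4333, -0.2437]] [ 0.43493024 -0.23766956  0.018     ]
tip [[ 0.4227 -0.149   0.0105]
 [ 0.4475 -0.1492  0.0105]]
```

```bash
python3 - <<'E'
from h import *
b=load('w2');S=load('scene0')
print(onz(b,[(220,290),(237,290),(221,237),(237,237)],.018).round(4))
ax=np.array([np.cos(-.102),np.sin(-.102)]);c=np.array([.5876,-.0614])
print('notch',c-ax*.058,'hinge',c+ax*.058)
print(proj(S,[[*(c-ax*.058),.039]]))
E
```

```text
[[ 0.4134 -0.3009  0.018 ]
 [ 0.436  -0.3007  0.018 ]
 [ 0.4203 -0.2277  0.018 ]
 [ 0.4407 -0.2277  0.018 ]]
notch [ 0.52990145 -0.05549425] hinge [ 0.64529855 -0.06730575]
[[289.47217097 236.68324402]]
```

```bash
python3 -m jog '[[0,0,0.78,0,0,0,0.2],[0,0,0,-0.86,-0.96,1,0.2],[0,0,0,-0.86,-0.96,1,0.2],[0,0,0,-0.86,-0.96,1,0.2],[0,0,0,-0.87,-0.95,1,0.2]]' >/dev/null && python3 -m jog '[[0,0,0,0,0,1,0.2],[0,0,0,0,0,1,0.2],[0,0,0,0,0,1,0.2],[0,0,0,0,0,1,0.2],[0,0,0,0,0,1,0.2]]' > /dev/null&& python3 -m jog '[[0,0,0,0,0,0.7,0.2],[0,0,0,0,0,0,0.2],[0,0,0,0,0,0,0.2]]'; python3 - <<'E'
from h import *
d=snap('wrist');save(d,'w3.png');keep(d,'w3')
t=proj(d,[[.435,-.149,.009],[.4286,-.245,.018]]);print(t)
E
```

```text
t: 4.0
tool_pos: [0.4291, -0.2455, 0.0915]
tool_rot: [2.294, 2.144, 0.001]
contact_force: [-0.6, 0.3, -0.2]
opening: 0.0514
grip_force: 0.0
[[322.25863606  69.94693716]
 [322.44377369 255.92356201]]
```

View pics/w3.png

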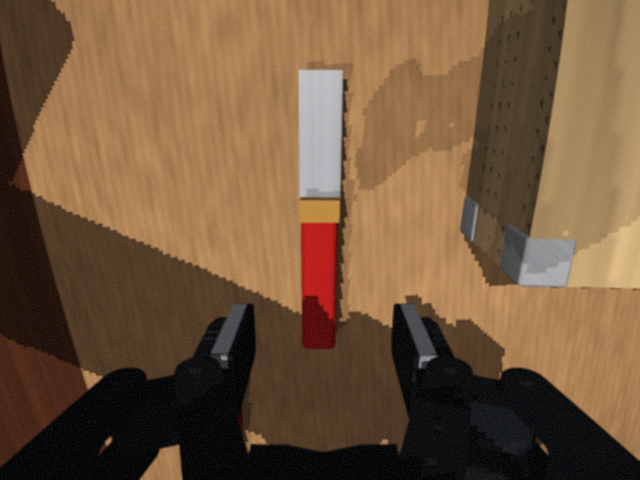

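```bash
python3 -m jog '[[0,0,0,0,0,1,0.2],[0,0,0,0,0,1,0.2],[0,0,0,0,0,0.6,0.2],[0,0,0,0,0,0.25,0.2],[0,0,0,0,0,0,0.2]]' && python3 -m jog '[[0,0,0,0,0,0,-1],[0,0,0,0,0,0,-1],[0,0,0,0,0,0,-1],[0,0,0,0,0,0,-1],[0,0,0,0,0,0,-1]]' 100
```

```text
t: 4.68
tool_pos: [0.4286, -0.2457, 0.0051]
tool_rot: [2.296, 2.144, 0.0]
contact_force: [0.5, -0.4, 0.3]
opening: 0.0513
grip_force: 0.0
t: 5.3
tool_pos: [0.4293, -0.2462, 0.0063]
tool_rot: [2.294, 2.143, 0.001]
contact_force: [-0.8, 0.6, 5.9]
opening: 0.0171
grip_force: 98.8
```

```bash
python3 -m jog '[[0,0,0,0,0,-1,-1],[0,0,0,0,0,-1,-1],[0,0,0,0,0,-1,-1],[0,0,0,0,0,-0.8,-1],[0,0,0,0,0,0,-1]]' >/dev/null; 
python3 -m jog '[[0,0,0.92,0,0,0,-1],[0,0,0.92,0,0,0,-1],[0,0,0.92,0,0,0,-1],[0,0,0.92,0,0,0,-1],[0,0,0.92,0,0,0,-1]]' >/dev/null
python3 -m jog '[[0,0,0.92,0,0,0,-1],[0,0,0.92,0,0,0,-1],[0,0,0.92,0,0,0,-1],[0,0,0.92,0,0,0,-1],[0,0,0.92,0,0,0,-1]]' >/dev/null
python3 -m jog '[[0,0,0.92,0,0,0,-1],[0,0,0.92,0,0,0,-1],[0,0,0.92,0,0,0,-1],[0,0,0.92,0,0,0,-1],[0,0,0.92,0,0,0,-1]]' >/dev/null
python3 -m jog '[[0,0,0.92,0,0,0,-1],[0,0,0.92,0,0,0,-1],[0,0,0.92,0,0,0,-1],[0,0,0.92,0,0,0,-1],[0,0,0.92,0,0,0,-1]]'
python3 -m jog '[[0,0,0,-0.4,-0.9,0,-1],[0,0,0,-0.4,-0.9,0,-1],[0,0,0,-0.4,-0.9,0,-1],[0,0,0,-0.4,-0.9,0,-1],[0,0,0,-0.3,-0.9,0,-1]]' >/dev/null
python3 -m jog '[[0,0,0,0,-0.9,0,-1],[0,0,0,0,-0.9,0,-1],[0,0,0,0,-0.35,0,-1],[0,0,0,0,0,0,-1],[0,0,0,0,0,0,-1]]'
python3 - <<'E'
from h import *
d=snap('wrist');save(d,'w4.png');keep(d,'w4')
e=snap('side');save(e,'s4.png');keep(e,'s4')
c=np.zeros((480,800,3),np.uint8);c[:300,:400]=cv2.resize(cv2.imread('pics/w4.png'),(400,300));c[:480,400:]=cv2.resize(cv2.imread('pics/s4.png')[200:440,240:440],(400,480));cv2.imwrite('pics/c4.png',c)
E
```

```text
t: 8.43
tool_pos: [0.4274, -0.2447, 0.1167]
tool_rot: [-3.135, 0.166, 0.004]
contact_force: [-0.2, -0.0, -1.0]
opening: 0.017
grip_force: 102.0
t: 9.68
tool_pos: [0.392, -0.0417, 0.1185]
tool_rot: [3.137, -0.163, -0.001]
contact_force: [0.5, 0.1, -1.5]
opening: 0.0169
grip_force: 102.1
```

View pics/c4.png

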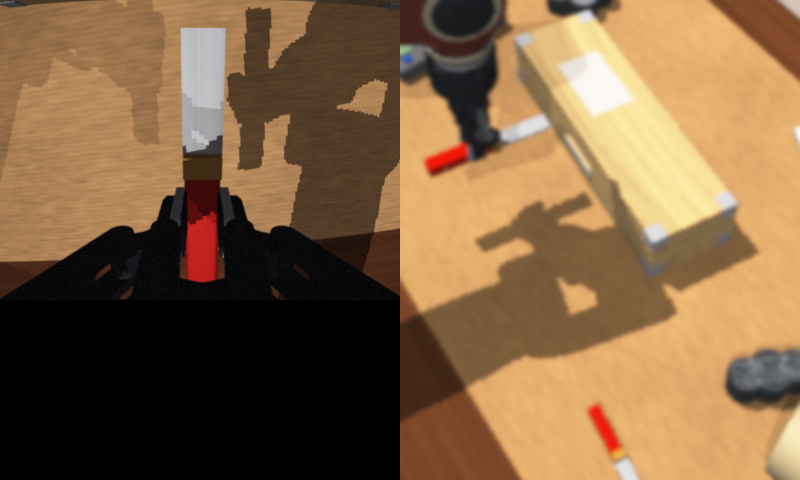

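```bash
python3 - <<'E'
from h import *
d=load('w4');e=load('s4')
ax=np.array([np.cos(-.102),np.sin(-.102)]);no=np.array([.5299,-.0555])
print('notch in side',proj(e,[[*no,.039],[*no,.034],[*no,.044]]), 'ends',proj(e,[[*(no+.035*np.array([.1018,.9948])),.039],[*(no-.035*np.array([.1018,.9948])),.039]]))
print('picked notch on z=.039',onz(e,[(327.5,277.5)],.039))
o=status.get_obs();T=o['tool_pos'];Rt=R.from_rotvec(o['tool_rot']);print(T,Rt.as_matrix().round(4).tolist())
for dz in (-.003,.0027,.008):
    P=T+Rt.apply([[.097,-.011,-dz],[.097,.011,-dz],[.031,-.011,-dz],[.031,.011,-dz]]);print(dz,proj(d,P).round(1).tolist())
g=d['img'].astype(int);m=((g.min(2)>115)&(g.max(2)-g.min(2)<25)).astype(np.uint8)
k,l,st,ce=cv2.connectedComponentsWithStats(m);i=1+np.argmax(st[1:,4]);pts=np.argwhere(l==i)
print(st[i])
for r in range(st[i,1],st[i,1]+st[i,3],20):
    c=pts[pts[:,0]==r][:,1];print(r,c.min(),c.max()+1)
E
```

```text
notch in side [[327.74738967 274.00417931]
 [327.74419676 275.18696161]
 [327.75060335 272.81405582]] ends [[321.52778541 264.72705437]
 [334.19014189 283.61486132]]
picked notch on z=.039 [[ 0.52303162 -0.06460133  0.039     ]]
[ 0.39209892 -0.04181856  0.11871929] [[0.9946, -0.104, -0.0002], [-0.104, -0.9946, -0.0001], [-0.0002, 0.0002, -1.0]]
-0.003 [[291.7, 44.5], [360.1, 44.6], [295.1, 240.0], [355.8, 240.0]]
0.0027 [[290.4, 41.9], [361.6, 42.0], [294.1, 245.0], [357.0, 245.0]]
0.008 [[289.0, 39.3], [363.2, 39.4], [293.1, 249.9], [358.2, 250.0]]
[  289    45    72   199 12704]
45 290 360
65 290 361
85 290 360
105 290 359
125 291 359
145 291 358
165 291 358
185 292 357
205 292 356
225 292 337
```

```bash
python3 - <<'E'
from h import *
e=load('s4');e0=load('side0');w=load('w1')
print('label proj r-,h-',proj(e,[[.5588,-.0509,.0795],[.6191,-.0558,.0795]]).round(1).tolist())
L=onz(w,[(342,207),(396,212),(384,296),(332,292)],.08);print('label', L.round(4).tolist(), proj(e,L).round(1).tolist())
ax=np.array([np.cos(-.102),np.sin(-.102)]);ay=np.array([-ax[1],ax[0]]);c=np.array([.5876,-.0614])
print('case corners side',[proj(e,[[*(c+sx*.058*ax+sy*.186*ay),.08]]).round(1).tolist() for sx in(-1,1) for sy in (-1,1)])
for d,n in((e,'s4'),(e0,'s0')):
    g=d['img'].astype(int);m=((g.min(2)>190)&(g.max(2)-g.min(2)<40)).astype(np.uint8);m[:200]=0;m[290:]=0;m[:,:290]=0;m[:,420:]=0
    k,l,st,ce=cv2.connectedComponentsWithStats(m);print([ (st[i].tolist(),ce[i].round(1).tolist()) for i in range(1,k) if st[i,4]>15])
im=e['img'][255:300,305:350];cv2.imwrite('pics/n.png',cv2.resize(cv2.cvtColor(im,cv2.COLOR_RGB2BGR),None,fx=12,fy=12,interpolation=cv2.INTER_CUBIC))
E
```

```text
label proj r-,h- [[336.2, 258.1], [356.3, 249.4]]
label [[0.5693, 0.0496, 0.08], [0.6279, 0.0441, 0.08], [0.6194, -0.0556, 0.08], [0.5592, -0.0505, 0.08]] [[318.2, 232.5], [337.3, 224.9], [356.4, 249.2], [336.2, 257.8]]
case corners side [[[366.0, 319.9]], [[296.3, 217.9]], [[408.1, 300.3]], [[333.1, 204.4]]]
[([329, 206, 7, 5, 25], [332.3, 208.1]), ([320, 226, 36, 32, 632], [337.5, 241.3]), ([292, 258, 22, 11, 128], [303.0, 263.5])]
[([329, 206, 8, 5, 29], [332.3, 208.1]), ([298, 217, 8, 6, 37], [301.5, 219.2]), ([319, 226, 37, 32, 656], [337.3, 241.3])]
```

View pics/n.png

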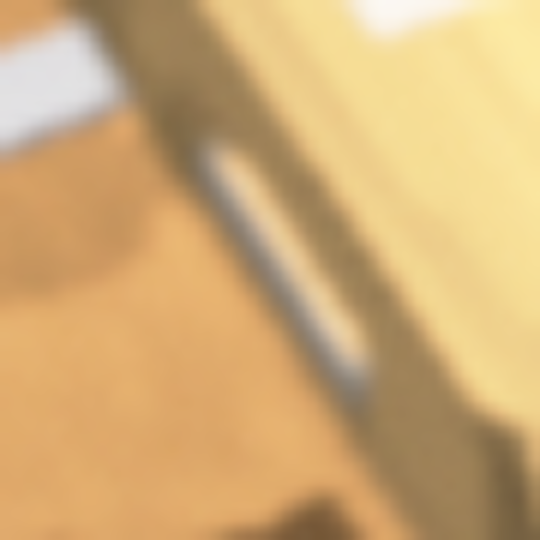

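```bash
python3 - <<'E'
from h import *
e=load('s4')
ax=np.array([np.cos(-.102),np.sin(-.102),0]);ay=np.array([-ax[1],ax[0],0]);c=np.array([.5876,-.0614,0])
def face(uv,off=-.058):
    o,v=ray(e,uv);t=((c-o)@ax+off)/(v@ax);P=o+v*t[:,None];return np.c_[(P-c)@ay,P[:,2]].round(4)
pt=lambda x,y:(305+x/12-.5,255+y/12-.5)
print(face([pt(205,150),pt(230,150),pt(350,395),pt(365,360),pt(285,265)]))
print(face([pt(100,10),pt(395,420)]))
E
```

```text
[[ 0.0348  0.0296]
 [ 0.0228  0.0429]
 [-0.0327  0.0199]
 [-0.0389  0.0398]
 [-0.0028  0.0313]]
[[ 0.0868  0.0232]
 [-0.0522  0.0346]]
```

```bash
python3 -m jog '[[0,0,0,0,0,1,-1],[0,0,0,0,0,1,-1],[0,0,0,0,0,0.74,-1],[0,0,0,0,0,0,-1],[0,0,0,0,0,0,-1]]'; python3 -m jog '[[0,0,0,0.4,0,0,-1],[0,0,0,0.4,0,0,-1],[0,0,0,0.4,0,0,-1],[0,0,0,0,0,0,-1],[0,0,0,0,0,0,-1]]'
python3 - <<'E'
from h import *
e=snap('side');save(e,'s5.png')
im=e['img'][245:300,290:350];cv2.imwrite('pics/n5.png',cv2.resize(cv2.cvtColor(im,cv2.COLOR_RGB2BGR),None,fx=10,fy=10,interpolation=cv2.INTER_CUBIC))
E
```

```text
t: 10.4
tool_pos: [0.3928, -0.0417, 0.0376]
tool_rot: [3.137, -0.163, 0.002]
contact_force: [1.0, -0.5, -0.6]
opening: 0.017
grip_force: 102.2
t: 11.02
tool_pos: [0.4277, -0.0447, 0.0364]
tool_rot: [-3.137, 0.161, 0.001]
contact_force: [0.0, -0.0, -0.9]
opening: 0.0171
grip_force: 102.2
```

View pics/n5.png

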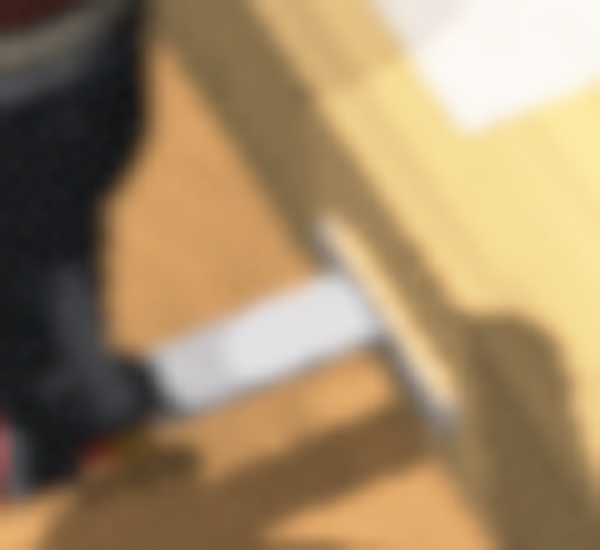

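```bash
python3 -m jog '[[0,0,0,0.15,0.07,0,-1],[0,0,0,0.15,0.05,0,-1],[0,0,0,0.15,0,0,-1],[0,0,0,0.15,0,0,-1],[0,0,0,0.1,0,0,-1]]';python3 -m jog '[[0,0,0,0,0,0,-1],[0,0,0,0,0,0,-1]]'
```

```text
t: 11.7
tool_pos: [0.4488, -0.0506, 0.0366]
tool_rot: [-3.137, 0.162, -0.0]
contact_force: [-0.0, 0.1, -0.9]
opening: 0.0173
grip_force: 102.2
t: 11.95
tool_pos: [0.4483, -0.0505, 0.0365]
tool_rot: [-3.137, 0.162, 0.0]
contact_force: [0.0, -0.1, -0.6]
opening: 0.0174
grip_force: 102.2
```

```bash
python3 -m jog '[[0,0,0,0,0,-0.15,-1],[0,0,0,0,0,-0.15,-1],[0,0,0,0,0,-0.2,-1],[0,0,0,0,0,-0.2,-1],[0,0,0,0,0,-0.2,-1]]';python3 -m jog '[[0,0,0,0,0,-0.2,-1],[0,0,0,0.05,0,-0.2,-1],[0,0,0,0.05,0,-0.1,-1],[0,0,0,0,0,0,-1],[0,0,0,0,0,0,-1]]'
```

```text
t: 12.58
tool_pos: [0.4486, -0.0506, 0.0641]
tool_rot: [3.137, -0.162, 0.001]
contact_force: [3.1, 0.1, -5.0]
opening: 0.017
grip_force: 101.7
t: 13.2
tool_pos: [0.4513, -0.0509, 0.0785]
tool_rot: [-3.137, 0.162, 0.001]
contact_force: [-0.6, 0.6, -2.7]
opening: 0.0171
grip_force: 101.9
```

```bash
python3 -m jog '[[0,0,0,0.2,0,-0.23,-1],[0,0,0,0.2,0,-0.23,-1],[0,0,0,0.2,0,-0.3,-1],[0,0,0,0.2,0,-0.3,-1],[0,0,0,0.2,0,-0.2,-1]]';python3 -m jog '[[0,0,0,0.25,0,-0.2,-1],[0,0,0,0.25,0,-0.2,-1],[0,0,0,0.25,0,-0.15,-1],[0,0,0,0.25,0,-0.1,-1],[0,0,0,0,0,0,-1]]'
python3 - <<'E'
from h import *
e=snap('side');save(e,'s6.png')
im=e['img'][120:360,220:440];cv2.imwrite('pics/n6.png',cv2.resize(cv2.cvtColor(im,cv2.COLOR_RGB2BGR),None,fx=2,fy=2,interpolation=cv2.INTER_CUBIC))
E
```

```text
t: 13.82
tool_pos: [0.4822, -0.0541, 0.1174]
tool_rot: [3.137, -0.162, 0.002]
contact_force: [-1.8, -0.2, -3.5]
opening: 0.0174
grip_force: 101.8
t: 14.45
tool_pos: [0.5124, -0.0572, 0.1364]
tool_rot: [3.137, -0.162, 0.004]
contact_force: [2.0, 0.4, -2.4]
opening: 0.0171
grip_force: 101.8
```

View pics/n6.png

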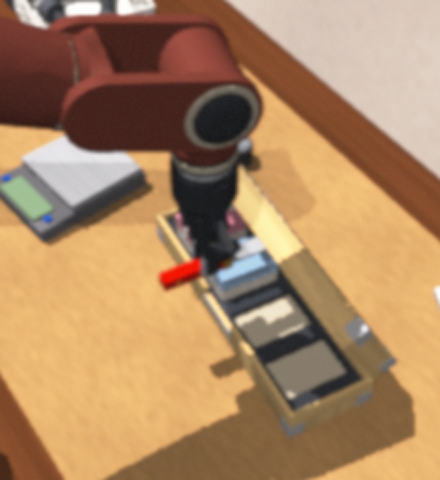

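```bash
python3 -m jog '[[0,0,0,0.4,0,-0.05,-1],[0,0,0,0.4,0,-0.05,-1],[0,0,0,0.4,0,0,-1],[0,0,0,0.4,0,0,-1],[0,0,0,0.3,0,0,-1]]';python3 -m jog '[[0,0,0,0.3,0,0,-1],[0,0,0,0.1,0,0,-1],[0,0,0,0,0,0,-1]]'
```

```text
t: 15.12
tool_pos: [0.5683, -0.063, 0.1385]
tool_rot: [3.137, -0.162, -0.002]
contact_force: [-2.5, 0.6, -3.0]
opening: 0.0168
grip_force: 101.9
t: 15.5
tool_pos: [0.5804, -0.0642, 0.1392]
tool_rot: [3.137, -0.162, 0.002]
contact_force: [-2.0, 0.1, -2.3]
opening: 0.0169
grip_force: 102.0
```

```bash
python3 -m jog '[[0,0,0,0.2,0,0,-1],[0,0,0,0,0,0,-1],[0,0,0,-1,0,0,-1],[0,0,0,-1,0,0,-1],[0,0,0,-1,0,0,-1]]';python3 -m jog '[[0,0,0,-1,0,0,-1],[0,0,0,-1,0,0,-1],[0,0,0,-1,0,0,-1],[0,0,0,-0.4,0,0,-1],[0,0,0,0,0,0,-1]]'
python3 -m jog '[[0,0,0,0,0,1,-1],[0,0,0,0,0,1,-1],[0,0,0,0,0,1,-1],[0,0,0,0,0,0.7,-1],[0,0,0,0,0,0.3,-1]]';python3 -m jog '[[0,0,0,0,0,0.2,-1],[0,0,0,0,0,0.15,-1],[0,0,0,0,0,0,-1],[0,0,0,0,0,0,-1]]'
```

```text
t: 16.12
tool_pos: [0.4965, -0.0557, 0.14]
tool_rot: [3.137, -0.162, 0.006]
contact_force: [-0.2, 0.6, -0.9]
opening: 0.0171
grip_force: 102.1
t: 16.75
tool_pos: [0.3953, -0.0452, 0.1399]
tool_rot: [3.137, -0.162, 0.006]
contact_force: [-0.3, -0.1, -0.6]
opening: 0.017
grip_force: 102.1
t: 17.38
tool_pos: [0.395, -0.045, 0.0181]
tool_rot: [-3.137, 0.162, 0.001]
contact_force: [-0.7, -0.0, -0.5]
opening: 0.0171
grip_force: 102.1
t: 17.88
tool_pos: [0.3952, -0.0452, 0.0089]
tool_rot: [3.137, -0.162, 0.002]
contact_force: [-0.3, -0.2, -0.8]
opening: 0.0168
grip_force: 102.1
```

```bash
python3 -m jog '[[0,0,0,0,0,0.09,-1],[0,0,0,0,0,0,-1],[0,0,0,0,0,0,-0.3],[0,0,0,0,0,0,-0.1],[0,0,0,0,0,0,0.1]]';python3 -m jog '[[0,0,0,0,0,0,0.1],[0,0,0,0,0,-0.3,0.1],[0,0,0,0,0,-1,0.1],[0,0,0,0,0,-1,0.1],[0,0,0,0,0,-1,1]]'; python3 -m jog '[[0,0,0,0,0,-1,1],[0,0,0,0,0,-1,1],[0,0,0,0,0,-1,1],[0,0,0,0,0,-1,1],[0,0,0,0,0,-1,1]]';
python3 - <<'E'
from h import *
print(status.get_obs()['q'].round(3))
E
```

```text
t: 18.5
tool_pos: [0.3946, -0.045, 0.0056]
tool_rot: [-3.137, 0.162, 0.0]
contact_force: [0.4, 0.3, -0.4]
opening: 0.0468
grip_force: 0.0
t: 19.12
tool_pos: [0.3948, -0.045, 0.1063]
tool_rot: [3.137, -0.162, 0.001]
contact_force: [0.0, 0.0, 0.1]
opening: 0.0639
grip_force: 0.0
t: 19.75
tool_pos: [0.3945, -0.0449, 0.2564]
tool_rot: [3.137, -0.162, 0.001]
contact_force: [0.1, -0.2, -0.7]
opening: 0.085
grip_force: 0.0
[-0.301 -0.553  2.074  0.     1.62   1.372]
```

```bash

python3 -m jog '[[0,0,-1,0,0,0,1],[0,0,-1,0,0,0,1],[0,0,-1,0,0,0,1],[0,0,-1,0,0,0,1],[0,0,-1,0,0,0,1]]' >/dev/null
python3 -m jog '[[0,0,-1,0,0,0,1],[0,0,-1,0,0,0,1],[0,0,-1,0,0,0,1],[0,0,-1,0,0,0,1],[0,0,-1,0,0,0,1]]' >/dev/null
python3 -m jog '[[0,0,-1,0,0,0,1],[0,0,-1,0,0,0,1],[0,0,-1,0,0,0,1],[0,0,-1,0,0,0,1],[0,0,-1,0,0,0,1]]' >/dev/null
python3 -m jog '[[0,0,-1,0,0,0,1],[0,0,-1,0,0,0,1],[0,0,-1,0,0,0,1],[0,0,-1,0,0,0,1],[0,0,-1,0,0,0,1]]' >/dev/null
python3 -m jog '[[0,0,-1,0,0,0,1],[0,0,-1,0,0,0,1],[0,0,-1,0,0,0,1],[0,0,-1,0,0,0,1],[0,0,-1,0,0,0,1]]' >/dev/null
python3 -m jog '[[0,0,-1,0,0,0,1],[0,0,-1,0,0,0,1],[0,0,-1,0,0,0,1],[0,0,-1,0,0,0,1],[0,0,-1,0,0,0,1]]' >/dev/null
python3 -m jog '[[0,0,-1,0,0,0,1],[0,0,-1,0,0,0,1],[0,0,-1,0,0,0,1],[0,0,-1,0,0,0,1],[0,0,-1,0,0,0,1]]' >/dev/null
python3 -m jog '[[0,0,-1,0,0,0,1],[0,0,0,0,0,0,1],[0,0,0,-1,0,-1,1],[0,0,0,-1,0,-1,1],[0,0,0,0,0,-0.5,1]]' 
python3 -m jog '[[0,0,0,0,0,0,1],[0,0,0,0,0,0,1]]' 
python3 - <<'E'
from h import *
d=snap('wrist');save(d,'w7.png');keep(d,'w7');keep(snap('scene'),'sc7')
E
```

```text
t: 24.75
tool_pos: [0.4556, -0.0514, 0.3315]
tool_rot: [0.163, 3.136, -0.0]
contact_force: [-0.1, -0.1, -0.6]
opening: 0.0854
grip_force: 0.0
t: 25.0
tool_pos: [0.4535, -0.051, 0.3287]
tool_rot: [-0.162, -3.136, -0.0]
contact_force: [0.1, 0.3, -0.5]
opening: 0.0853
grip_force: 0.0
```

View pics/w7.png

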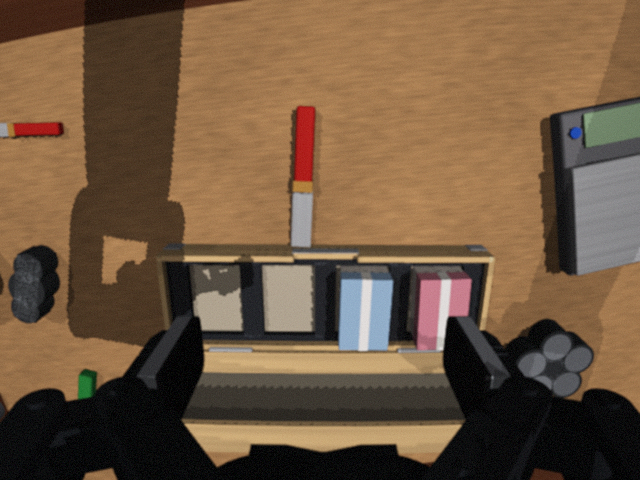

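```bash

python3 -m jog '[[0,0,0,0,0.9,0,1],[0,0,0,0,0.9,0,1],[0,0,0,0,0.9,0,1],[0,0,0,0,0.9,0,1],[0,0,0,0,0.9,0,1]]' >/dev/null
python3 -m jog '[[0,0,0,0,0.9,0,1],[0,0,0,0,0,0,1],[0,0,0,0,0,0,1]]' 
python3 - <<'E'
from h import *
d=snap('wrist');save(d,'w8.png');keep(d,'w8')
E
```

```text
t: 26.1
tool_pos: [0.4707, 0.1094, 0.3292]
tool_rot: [-0.162, -3.137, 0.001]
contact_force: [0.7, -0.2, 0.6]
opening: 0.0855
grip_force: 0.0
```

View pics/w8.png

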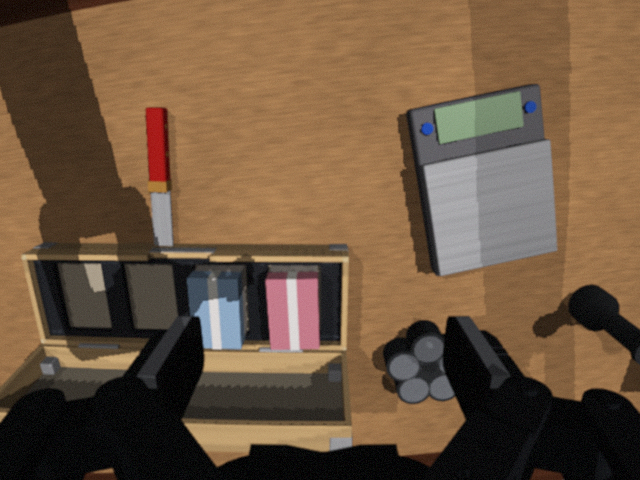

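```bash
python3 - <<'E'
from h import *
a=load('w7');b=load('w8')
ax=np.array([np.cos(-.102),np.sin(-.102),0]);ay=np.array([-ax[1],ax[0],0]);c=np.array([.5876,-.0614,0])
for nm,yy in (('blue',.042),('pink',.126)):
    q=[c+ay*yy+sx*.042*ax+sy*.027*ay+[0,0,.07] for sx,sy in((-1,-1),(-1,1),(1,1),(1,-1))]
    for n,d in(('w7',a),('w8',b)):
        hsv=cv2.cvtColor(d['img'],cv2.COLOR_RGB2HSV);h,s,v=[hsv[...,i].astype(int) for i in range(3)]
        m=((h>95)&(h<120)&(s>60)&(v>60)) if nm=='blue' else (((h>165)|(h<3))&(s>60)&(s<190)&(v>60))
        m=m.astype(np.uint8);m[:250]=0;m[360:]=0;m[:,:150]=0;m[:,480:]=0
        m=cv2.morphologyEx(m,cv2.MORPH_OPEN,np.ones((3,3)))
        print(nm,n,'pred',proj(d,q).round(1).tolist())
        for r in (272,280,295,310,325,340,348):
            cs=np.flatnonzero(m[r]); 
            if len(cs): print('  ',r,cs.min(),cs.max()+1,hsv[r,cs[3]],end='')
        ys=np.flatnonzero(m.sum(1)>10);print('  rows',ys.min(),ys.max()+1)
        col=int(proj(d,[q[0]*.45+q[1]*.05+q[2]*.05+q[3]*.45])[0,0]);print('   col',col,hsv[262:290:2,col,2])
hsv=cv2.cvtColor(b['img'],cv2.COLOR_RGB2HSV)
m=((hsv[...,1]<25)&(hsv[...,2]>105)).astype(np.uint8);m[:100]=0;m[300:]=0;m[:,:400]=0;m=cv2.morphologyEx(m,cv2.MORPH_OPEN,np.ones((5,5)))
k,l,st,ce=cv2.connectedComponentsWithStats(m);i=1+np.argmax(st[1:,4]);print(st[i])
cn=cv2.findContours((l==i).astype(np.uint8),0,2)[0];cn=max(cn,key=len);ap=cv2.approxPolyDP(cn,8,True).reshape(-1,2);print(ap.tolist())
P=onz(b,ap,.04)[:,:2];print(P.round(4).tolist(),P.mean(0))
r=cv2.minAreaRect((onz(b,cn.reshape(-1,2)+0.0,.04)[:,:2]*1000).astype(np.float32));print(r)
# right edge tri with w7? scale heights from scene
E
```

```text
blue w7 pred [[340.2, 280.0], [392.4, 279.9], [388.3, 350.3], [339.3, 350.6]]
   280 341 394 [106  70 196]   295 340 393 [103  68 202]   310 339 392 [105  69 204]   325 339 390 [105  71 201]   340 338 389 [105  69 202]   348 340 386 [107  68 203]  rows 273 349
   col 344 [ 38  44  83 103  98  85  94  97 110 196 201 203 199 196]
blue w8 pred [[185.5, 278.7], [236.7, 278.9], [242.0, 349.2], [193.8, 348.6]]
   272 202 209 [103  83  80]   280 187 238 [107  83  95]   295 188 239 [104  78  95]   310 190 243 [107  75  88]   325 200 243 [104  73 196]   340 202 243 [106  69 200]  rows 273 348
   col 194 [34 23 15 22 39 58 67 65 86 98 97 92 92 95]
pink w7 pred [[421.1, 279.7], [472.2, 279.4], [463.4, 349.2], [415.4, 350.0]]
   272 452 466 [175  78  95]   280 419 472 [174 103 164]   295 419 471 [173  97 202]   310 418 470 [173  92 207]   325 417 438 [173  93 197]   340 416 437 [173 100 169]   348 416 436 [174  99 188]  rows 272 350
   col 423 [156  38  83 101 101  92  91  92  98 168 203 205 207 203]
pink w8 pred [[265.5, 279.0], [317.7, 279.0], [318.1, 349.6], [269.1, 349.4]]
   272 269 317 [175  71  90]   280 265 319 [173 101 186]   295 266 319 [175  91 198]   310 267 320 [174  93 198]   325 268 320 [174  97 197]   340 269 320 [174  90 199]   348 271 319 [173  88 200]  rows 272 350
   col 272 [ 95  50  93  94  95  90  89  87 114 183 199 202 196 195]
[  424   141   132   134 13722]
[[549, 141], [424, 166], [440, 274], [555, 250]]
[[0.4466, 0.3473], [0.4607, 0.2152], [0.5822, 0.2293], [0.5676, 0.3605]] [0.51428086 0.28807482]
((513.907470703125, 288.12158203125), (125.03309631347656, 134.11822509765625), 6.727165699005127)
```

```bash

python3 -m jog '[[0,0,0,-0.9,-0.2,0.4,0.6],[0,0,0,-0.9,-0.2,0.5,0.6],[0,0,0,-0.9,-0.2,0.8,0.6],[0,0,0,-0.9,-0.25,0.9,0.6],[0,0,0,-0.85,-0.22,0.9,0.6]]' >/dev/null
python3 -m jog '[[0,0,0,0,0,1,0.6],[0,0,0,0,0,1,0.6],[0,0,0,0,0,1,0.6],[0,0,0,0,0,0,0.6],[0,0,0,0,0,0,0.6]]' 
python3 - <<'E'
from h import *
d=snap('wrist');save(d,'w9.png');keep(d,'w9')
hsv=cv2.cvtColor(d['img'],cv2.COLOR_RGB2HSV);h,s,v=[hsv[...,i].astype(int) for i in range(3)]
m=(((h>165)|(h<3))&(s>60)&(s<190)&(v>60)).astype(np.uint8)
k,l,st,ce=cv2.connectedComponentsWithStats(cv2.morphologyEx(m,cv2.MORPH_CLOSE,np.ones((25,25))));i=1+np.argmax(st[1:,4]);print(st[i])
for r in range(st[i,1]+5,st[i,1]+st[i,3],15):
    cs=np.flatnonzero(l[r]==i);u=onz(d,[(cs.min(),r),(cs.max()+1,r)],.07);print(r,cs.min(),cs.max()+1,u[:,:2].round(4).tolist(),np.linalg.norm(u[0]-u[1]).round(4))
o=status.get_obs();T=o['tool_pos'];print('TCP',T,proj(d,[[T[0],T[1],.07]]))
E
```

```text
t: 27.4
tool_pos: [0.6012, 0.0637, 0.136]
tool_rot: [0.163, 3.136, -0.0]
contact_force: [-0.7, -0.0, -0.0]
opening: 0.0684
grip_force: 0.0
[  267   173   109   158 15984]
178 271 373 [[0.5549, 0.0431], [0.5602, 0.0937]] 0.0508
193 267 376 [[0.5623, 0.0401], [0.5679, 0.0947]] 0.0549
208 268 375 [[0.57, 0.0395], [0.5756, 0.0936]] 0.0544
223 269 375 [[0.5779, 0.0389], [0.5835, 0.0931]] 0.0545
238 270 375 [[0.5859, 0.0383], [0.5916, 0.0926]] 0.0546
253 271 375 [[0.5942, 0.0376], [0.5998, 0.092]] 0.0547
268 272 375 [[0.6026, 0.0369], [0.6083, 0.0915]] 0.0548
283 273 374 [[0.6113, 0.0362], [0.6169, 0.0904]] 0.0544
298 274 374 [[0.6201, 0.0355], [0.6258, 0.0898]] 0.0546
313 275 374 [[0.6293, 0.0348], [0.6349, 0.0892]] 0.0547
328 277 365 [[0.6387, 0.0346], [0.6438, 0.0836]] 0.0493
TCP [0.60166899 0.06382386 0.1367374 ] [[322.05741663 261.46415309]]
```

```bash

python3 -m jog '[[0,0,0,0,0,1,0.6],[0,0,0,0,0,1,0.6],[0,0,0,0,0,0.7,0.6],[0,0,0,0,0,0.45,0.6],[0,0,0,0,0,0,0.6]]' 
python3 -m jog '[[0,0,0,0,0,0,-1],[0,0,0,0,0,0,-1],[0,0,0,0,0,0,-1],[0,0,0,0,0,0,-1],[0,0,0,0,0,0,-1]]' 25
```

```text
t: 28.08
tool_pos: [0.6003, 0.0643, 0.0397]
tool_rot: [-0.162, -3.136, 0.0]
contact_force: [-0.6, 0.1, -0.4]
opening: 0.0685
grip_force: 0.0
t: 28.7
tool_pos: [0.6016, 0.0643, 0.0415]
tool_rot: [0.161, 3.135, 0.0]
contact_force: [0.0, 0.6, 5.5]
opening: 0.0539
grip_force: 28.8
```

```bash

python3 -m jog '[[0,0,0,0,0,-0.4,-1],[0,0,0,0,0,-0.8,-1],[0,0,0,0,0,-0.8,-1],[0,0,0,0,0,0,-1],[0,0,0,0,0,0,-1]]' 
python3 -m jog '[[0,0,0,0.45,0.89,0,-1],[0,0,0,0.45,0.89,0,-1],[0,0,0,0.45,0.89,0,-1],[0,0,0,0.45,0.89,0,-1],[0,0,0,0.45,0.89,0,-1]]'
python3 -m jog '[[0,0,0,0.45,0.89,0,-1],[0,0,0,0.45,0.89,0,-1],[0,0,0,0.5,0.89,0,-1],[0,0,-0.8,0,0,0,-1],[0,0,-0.8,0,0,0,-1]]'
python3 -m jog '[[0,0,-0.9,0,0,0,-1],[0,0,0,0,0,0,-1],[0,0,0,0,0,0,-1]]'
python3 - <<'E'
from h import *
d=snap('wrist');save(d,'w10.png');keep(d,'w10')
o=status.get_obs();T=o['tool_pos'];print('TCP',T,R.from_rotvec(o['tool_rot']).as_matrix()[:,0].round(4))
e=snap('scene');keep(e,'sc10');save(e,'sc10.png')
c=np.zeros((600,800,3),np.uint8);c[:300,:400]=cv2.resize(cv2.imread('pics/w10.png'),(400,300));c[:440,400:]=cv2.resize(cv2.imread('pics/sc10.png')[100:320,300:500],(400,440));
f=snap('side');save(f,'sd10.png');c[300:600,:400]=cv2.resize(cv2.imread('pics/sd10.png'),(400,300))
cv2.imwrite('pics/c10.png',c)
E
```

```text
t: 29.32
tool_pos: [0.5996, 0.0643, 0.099]
tool_rot: [-0.162, -3.135, 0.0]
contact_force: [0.3, 0.2, -1.2]
opening: 0.0539
grip_force: 28.2
t: 29.95
tool_pos: [0.5454, 0.2046, 0.0981]
tool_rot: [-0.162, -3.134, 0.001]
contact_force: [0.7, 0.2, -0.5]
opening: 0.0535
grip_force: 28.1
t: 30.58
tool_pos: [0.512, 0.288, 0.098]
tool_rot: [0.063, -3.137, 0.002]
contact_force: [-1.5, -0.9, -1.8]
opening: 0.0537
grip_force: 28.0
t: 30.95
tool_pos: [0.513, 0.2877, 0.0991]
tool_rot: [0.179, -3.135, 0.001]
contact_force: [0.0, -0.5, -1.3]
opening: 0.0536
grip_force: 28.1
TCP [0.51318393 0.28778106 0.09945031] [-0.9935 -0.114   0.0013]
```

View pics/c10.png

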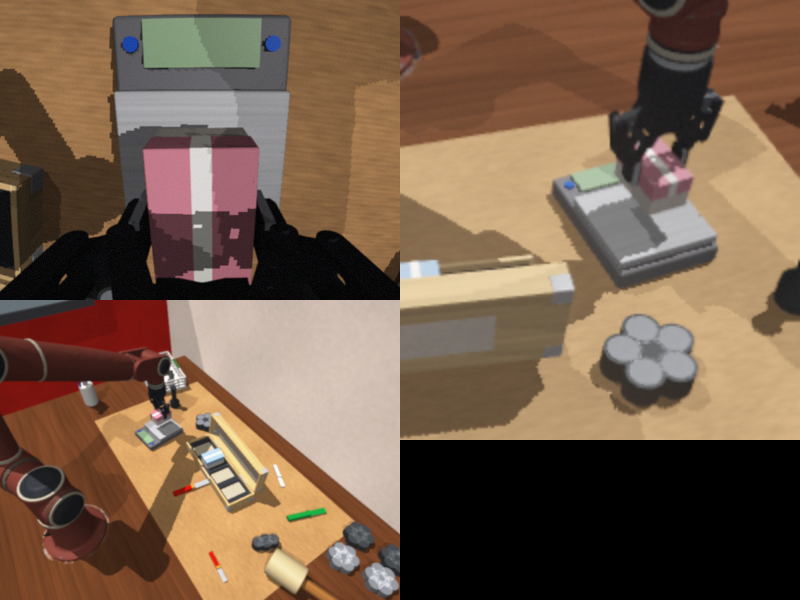

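```bash

python3 -m jog '[[0,0,0,0,0,0.6,-1],[0,0,0,0,0,0.4,-1],[0,0,0,0,0,0.2,-1],[0,0,0,0,0,0.14,-1],[0,0,0,0,0,0,-1]]' 
python3 -m jog '[[0,0,0,0,0,0.05,-1],[0,0,0,0,0,0,-1],[0,0,0,0,0,0,-1]]'
```

```text
t: 31.72
tool_pos: [0.5135, 0.288, 0.0597]
tool_rot: [0.181, -3.136, 0.0]
contact_force: [-0.2, 0.7, -0.3]
opening: 0.0535
grip_force: 28.1
t: 32.1
tool_pos: [0.5138, 0.2881, 0.0588]
tool_rot: [-0.181, 3.136, 0.0]
contact_force: [1.1, -0.8, -1.4]
opening: 0.0536
grip_force: 28.1
```

```bash

python3 -m jog '[[0,0,0,0,0,0.05,-1],[0,0,0,0,0,0,-1],[0,0,0,0,0,0,-1]]' 
python3 -m jog '[[0,0,0,0,0,0,0.35],[0,0,0,0,0,0,0.5],[0,0,0,0,0,0,0.6],[0,0,0,0,0,0,0.6],[0,0,0,0,0,-0.3,0.6]]'
python3 -m jog '[[0,0,0,0,0,-0.6,0.6],[0,0,0,0,0,-1,0.6],[0,0,0,0,0,-1,0.6],[0,0,0,0,0,0,0.6],[0,0,0,0,0,0,0.6]]'
python3 - <<'E'
from h import *
d=snap('wrist');save(d,'w11.png');keep(d,'w11')
hsv=cv2.cvtColor(d['img'],cv2.COLOR_RGB2HSV);h,s,v=[hsv[...,i].astype(int) for i in range(3)]
m=(((h>165)|(h<3))&(s>60)&(s<190)&(v>60)).astype(np.uint8)
k,l,st,ce=cv2.connectedComponentsWithStats(cv2.morphologyEx(m,cv2.MORPH_CLOSE,np.ones((25,25))));i=1+np.argmax(st[1:,4]);print(st[i])
for r in range(st[i,1]+5,st[i,1]+st[i,3],20):
    cs=np.flatnonzero(l[r]==i);u=onz(d,[(cs.min(),r),(cs.max()+1,r)],.086);print(r,cs.min(),cs.max()+1,u[:,:2].round(4).tolist(),u.mean(0).round(4)[:2],np.linalg.norm(u[0]-u[1]).round(4))
E
```

```text
t: 32.48
tool_pos: [0.5139, 0.2882, 0.0575]
tool_rot: [-0.181, 3.136, 0.0]
contact_force: [-1.0, -0.3, 2.6]
opening: 0.0538
grip_force: 28.4
t: 33.1
tool_pos: [0.5129, 0.2877, 0.0654]
tool_rot: [0.181, -3.134, 0.001]
contact_force: [-0.3, 0.1, 0.3]
opening: 0.0682
grip_force: 0.0
t: 33.72
tool_pos: [0.5134, 0.2879, 0.144]
tool_rot: [0.181, -3.136, 0.0]
contact_force: [-0.8, -0.5, -0.1]
opening: 0.0687
grip_force: 0.0
[  266   177   112   161 16779]
182 270 375 [[0.4733, 0.2584], [0.4675, 0.3085]] [0.4704 0.2835] 0.0505
202 267 378 [[0.4833, 0.2577], [0.4771, 0.3115]] [0.4802 0.2846] 0.0541
222 268 377 [[0.4933, 0.259], [0.4871, 0.3125]] [0.4902 0.2858] 0.0539
242 269 377 [[0.5036, 0.2603], [0.4974, 0.3141]] [0.5005 0.2872] 0.0542
262 271 376 [[0.5142, 0.2621], [0.508, 0.3152]] [0.5111 0.2887] 0.0535
282 272 376 [[0.5251, 0.2635], [0.5189, 0.317]] [0.522  0.2902] 0.0538
302 274 375 [[0.5364, 0.2654], [0.5303, 0.3182]] [0.5334 0.2918] 0.0532
322 275 375 [[0.5482, 0.2668], [0.542, 0.3201]] [0.5451 0.2934] 0.0536
```

```bash

python3 -m jog '[[0,0,0.8,0,0,0,0.6],[0,0,0.8,0,0,0,0.6],[0,0,0.9,0,0,0,0.6],[0,0,0,-0.33,-0.9,0,0.6],[0,0,0,-0.33,-0.9,0,0.6]]' >/dev/null
python3 -m jog '[[0,0,0,-0.33,-0.9,0,0.6],[0,0,0,-0.33,-0.9,0,0.6],[0,0,0,-0.33,-0.9,0,0.6],[0,0,0,-0.33,-0.9,0,0.6],[0,0,0,-0.33,-0.9,0,0.6]]' >/dev/null
python3 -m jog '[[0,0,0,-0.33,-0.9,0,0.6],[0,0,0,-0.33,-0.9,0,0.6],[0,0,0,-0.33,-0.9,0,0.6],[0,0,0,-0.33,-0.9,0,0.6],[0,0,0,0,0,0,0.6]]'
python3 -m jog '[[0,0,0,0,0,0,0.6]]' >/dev/null
python3 - <<'E'
from h import *
d=snap('wrist');save(d,'w12.png');keep(d,'w12')
hsv=cv2.cvtColor(d['img'],cv2.COLOR_RGB2HSV);h,s,v=[hsv[...,i].astype(int) for i in range(3)]
m=((h>95)&(h<120)&(s>55)&(v>55)).astype(np.uint8)
m=cv2.morphologyEx(m,cv2.MORPH_OPEN,np.ones((3,3)))
k,l,st,ce=cv2.connectedComponentsWithStats(cv2.morphologyEx(m,cv2.MORPH_CLOSE,np.ones((25,25))));i=1+np.argmax(st[1:,4]);print(st[i])
for r in range(st[i,1]+5,st[i,1]+st[i,3],20):
    cs=np.flatnonzero(l[r]==i);u=onz(d,[(cs.min(),r),(cs.max()+1,r)],.07);print(r,cs.min(),cs.max()+1,u.mean(0).round(4)[:2],np.linalg.norm(u[0]-u[1]).round(4))
o=status.get_obs();T=o['tool_pos'];print('TCP',T,R.from_rotvec(o['tool_rot']).as_matrix()[:,0].round(4),proj(d,[[T[0],T[1],.07]]))
E
```

```text
t: 35.65
tool_pos: [0.5908, -0.02, 0.1424]
tool_rot: [-0.166, -3.135, -0.0]
contact_force: [0.1, 0.3, -0.1]
opening: 0.0682
grip_force: 0.0
[  268   177   105   150 14893]
182 268 371 [ 0.5497 -0.0149] 0.0532
202 268 372 [ 0.5602 -0.0158] 0.0544
222 268 371 [ 0.571  -0.0172] 0.0546
242 268 370 [ 0.582  -0.0186] 0.0549
262 269 369 [ 0.5934 -0.0198] 0.0547
282 269 368 [ 0.6052 -0.0214] 0.055
302 270 367 [ 0.6174 -0.0227] 0.0548
322 272 364 [ 0.63   -0.0243] 0.0529
TCP [ 0.59069833 -0.01781246  0.1430672 ] [-0.9948  0.1022  0.0017] [[322.1421754  257.00200857]]
```

```bash

python3 -m jog '[[0,0,0,0,-0.04,1,0.6],[0,0,0,0,0,1,0.6],[0,0,0,0,0,0.9,0.6],[0,0,0,0,0,0.48,0.6],[0,0,0,0,0,0,0.6]]' 
python3 -m jog '[[0,0,0,0,0,0,-1],[0,0,0,0,0,0,-1],[0,0,0,0,0,0,-1],[0,0,0,0,0,0,-1],[0,0,0,0,0,0,-1]]' 25
python3 -m jog '[[0,0,0,0,0,-0.4,-1],[0,0,0,0,0,-1,-1],[0,0,0,0,0,-1,-1],[0,0,0,0,0,-1,-1],[0,0,0,0,0,0,-1]]' 
python3 -m jog '[[0,0,0,0,0,0,-1]]'
```

```text
t: 36.45
tool_pos: [0.5903, -0.0191, 0.0415]
tool_rot: [-0.16, -3.135, -0.001]
contact_force: [0.3, 0.1, 0.0]
opening: 0.0682
grip_force: 0.0
t: 37.08
tool_pos: [0.5922, -0.0199, 0.044]
tool_rot: [0.162, 3.135, -0.0]
contact_force: [-0.8, 0.7, 5.7]
opening: 0.0539
grip_force: 28.9
t: 37.7
tool_pos: [0.593, -0.0201, 0.1478]
tool_rot: [0.161, 3.132, -0.001]
contact_force: [-0.0, 0.2, -0.5]
opening: 0.0535
grip_force: 28.2
t: 37.83
tool_pos: [0.5903, -0.0197, 0.1431]
tool_rot: [-0.162, -3.135, -0.0]
contact_force: [-0.5, 0.2, -0.8]
opening: 0.0534
grip_force: 28.2
```

```bash

python3 -m jog '[[0,0,0,0.33,0.9,0,-1],[0,0,0,0.33,0.9,0,-1],[0,0,0,0.33,0.9,0,-1],[0,0,0,0.33,0.9,0,-1],[0,0,0,0.33,0.9,0,-1]]' 
python3 -m jog '[[0,0,0,0.33,0.9,0,-1],[0,0,0,0.33,0.9,0,-1],[0,0,0,0.33,0.9,0,-1],[0,0,0,0.33,0.9,0,-1],[0,0,0,0.33,0.9,0,-1]]' 
python3 -m jog '[[0,0,0,0.3,0.96,0,-1],[0,0,-0.8,0,0,0,-1],[0,0,-0.8,0,0,0,-1],[0,0,-0.9,0,0,0,-1],[0,0,0,0,0,0,-1]]'
python3 -m jog '[[0,0,0,0,0,0,-1],[0,0,0,0,0,0,-1]]'
python3 - <<'E'
from h import *
d=snap('wrist');save(d,'w13.png');keep(d,'w13')
hsv=cv2.cvtColor(d['img'],cv2.COLOR_RGB2HSV);h,s,v=[hsv[...,i].astype(int) for i in range(3)]
def rows(m,z,nm):
    m=cv2.morphologyEx(m.astype(np.uint8),cv2.MORPH_OPEN,np.ones((3,3)))
    k,l,st,ce=cv2.connectedComponentsWithStats(cv2.morphologyEx(m,cv2.MORPH_CLOSE,np.ones((25,25))));i=1+np.argmax(st[1:,4]);print(nm,st[i])
    for r in range(st[i,1]+5,st[i,1]+st[i,3],20):
        cs=np.flatnonzero(l[r]==i);u=onz(d,[(cs.min(),r),(cs.max()+1,r)],z);print(r,cs.min(),cs.max()+1,u.mean(0).round(4)[:2],np.linalg.norm(u[0]-u[1]).round(4))
rows((h>95)&(h<120)&(s>55)&(v>55),.172,'blue')
rows(((h>165)|(h<3))&(s>60)&(s<190)&(v>60),.086,'pink')
o=status.get_obs();T=o['tool_pos'];print('TCP',T,R.from_rotvec(o['tool_rot']).as_matrix()[:,0].round(4))
E
```

```text
t: 38.45
tool_pos: [0.5541, 0.1203, 0.1419]
tool_rot: [-0.162, -3.133, 0.001]
contact_force: [0.9, 0.5, -0.8]
opening: 0.0538
grip_force: 28.2
t: 39.08
tool_pos: [0.5189, 0.2593, 0.1419]
tool_rot: [-0.162, -3.133, 0.003]
contact_force: [0.0, -0.4, -0.2]
opening: 0.0535
grip_force: 28.2
t: 39.7
tool_pos: [0.5133, 0.288, 0.1422]
tool_rot: [0.179, -3.133, 0.002]
contact_force: [0.1, -0.0, -0.6]
opening: 0.0538
grip_force: 28.2
t: 39.95
tool_pos: [0.5143, 0.2884, 0.1441]
tool_rot: [0.18, -3.136, 0.0]
contact_force: [0.1, 0.3, -0.9]
opening: 0.0535
grip_force: 28.2
blue [  234   217    75   232 15128]
222 243 308 [0.4695 0.2705] 0.0184
242 234 307 [0.4756 0.2695] 0.021
262 235 307 [0.4817 0.2701] 0.021
282 236 307 [0.488  0.2707] 0.0211
302 237 307 [0.4945 0.2714] 0.0211
322 238 307 [0.5013 0.272 ] 0.0212
342 241 307 [0.5082 0.273 ] 0.0207
362 243 307 [0.5155 0.2739] 0.0204
382 244 307 [0.5231 0.2746] 0.0205
402 246 307 [0.531  0.2755] 0.0203
422 246 307 [0.5394 0.2761] 0.0207
442 248 307 [0.5481 0.2771] 0.0205
pink [ 266  176  111   30 3013]
181 269 375 [0.4709 0.2836] 0.0509
201 267 377 [0.4806 0.2847] 0.0536
TCP [0.51445314 0.28842127 0.14430031] [-9.934e-01 -1.144e-01  4.000e-04]
```

```bash

python3 -m jog '[[0,0,0,0,0,0.5,-1],[0,0,0,0,0,0.4,-1],[0,0,0,0,0,0.2,-1],[0,0,0,0,0,0.1,-1],[0,0,0,0,0,0,-1]]' 
python3 -m jog '[[0,0,0,0,0,0.05,-1],[0,0,0,0,0,0,-1],[0,0,0,0,0,0,-1]]'
python3 -m jog '[[0,0,0,0,0,0.04,-1],[0,0,0,0,0,0,-1],[0,0,0,0,0,0,-1]]'
```

```text
t: 40.62
tool_pos: [0.5145, 0.2885, 0.1084]
tool_rot: [0.181, -3.136, 0.0]
contact_force: [0.3, -0.5, -0.2]
opening: 0.0533
grip_force: 28.2
t: 41.0
tool_pos: [0.5147, 0.2886, 0.1073]
tool_rot: [-0.181, 3.136, 0.0]
contact_force: [-0.2, 0.1, -0.4]
opening: 0.0535
grip_force: 28.2
t: 41.38
tool_pos: [0.5147, 0.2886, 0.106]
tool_rot: [-0.181, 3.136, 0.0]
contact_force: [0.5, -0.2, 0.2]
opening: 0.0535
grip_force: 28.2
```

```bash

python3 -m jog '[[0,0,0,0,0,0.05,-1],[0,0,0,0,0,0,-1],[0,0,0,0,0,0,-1]]'
python3 -m jog '[[0,0,0,0,0,0,0.35],[0,0,0,0,0,0,0.5],[0,0,0,0,0,0,0.6],[0,0,0,0,0,0,0.6],[0,0,0,0,0,-0.3,0.6]]'
python3 -m jog '[[0,0,0,0,0,-0.6,0.6],[0,0,0,0,0,-1,0.6],[0,0,0,0,0,-1,0.6],[0,0,0,0,0,-1,0.6],[0,0,0,0,0,0,0.6]]'
python3 -m jog '[[0,0,0,0,0,0,0.6]]' >/dev/null
python3 - <<'E'
from h import *
d=snap('wrist');save(d,'w14.png');keep(d,'w14');e=snap('scene');keep(e,'sc14');save(e,'sc14.png')
hsv=cv2.cvtColor(d['img'],cv2.COLOR_RGB2HSV);h,s,v=[hsv[...,i].astype(int) for i in range(3)]
m=((h>95)&(h<120)&(s>55)&(v>55)).astype(np.uint8);m=cv2.morphologyEx(m,cv2.MORPH_OPEN,np.ones((3,3)))
k,l,st,ce=cv2.connectedComponentsWithStats(cv2.morphologyEx(m,cv2.MORPH_CLOSE,np.ones((31,31))));i=1+np.argmax(st[1:,4]);print(st[i])
for r in range(st[i,1]+5,st[i,1]+st[i,3],20):
    cs=np.flatnonzero(l[r]==i);u=onz(d,[(cs.min(),r),(cs.max()+1,r)],.132);print(r,cs.min(),cs.max()+1,u.mean(0).round(4)[:2],np.linalg.norm(u[0]-u[1]).round(4))
e=cv2.imread('pics/sc14.png');c=np.zeros((520,800,3),np.uint8);c[:,:]=cv2.resize(e[100:360,100:500],(800,520));cv2.imwrite('pics/c14.png',c)
E
```

```text
t: 41.75
tool_pos: [0.5148, 0.2886, 0.106]
tool_rot: [-0.181, 3.136, -0.0]
contact_force: [-3.5, -1.3, 7.0]
opening: 0.054
grip_force: 29.0
t: 42.38
tool_pos: [0.5139, 0.2882, 0.1127]
tool_rot: [0.181, -3.134, 0.001]
contact_force: [-0.3, 1.4, 0.6]
opening: 0.0681
grip_force: 0.0
t: 43.0
tool_pos: [0.5166, 0.2894, 0.2267]
tool_rot: [-0.181, 3.128, 0.004]
contact_force: [0.7, 0.4, 0.3]
opening: 0.0683
grip_force: 0.0
[  276   170    96   141 12778]
175 277 371 [0.4727 0.2849] 0.052
195 277 372 [0.4839 0.2865] 0.0532
215 277 371 [0.4954 0.2876] 0.0534
235 277 370 [0.5072 0.2886] 0.0536
255 278 369 [0.5193 0.2901] 0.0533
275 279 368 [0.5319 0.2915] 0.0529
295 280 367 [0.5448 0.293 ] 0.0526
```

View pics/c14.png

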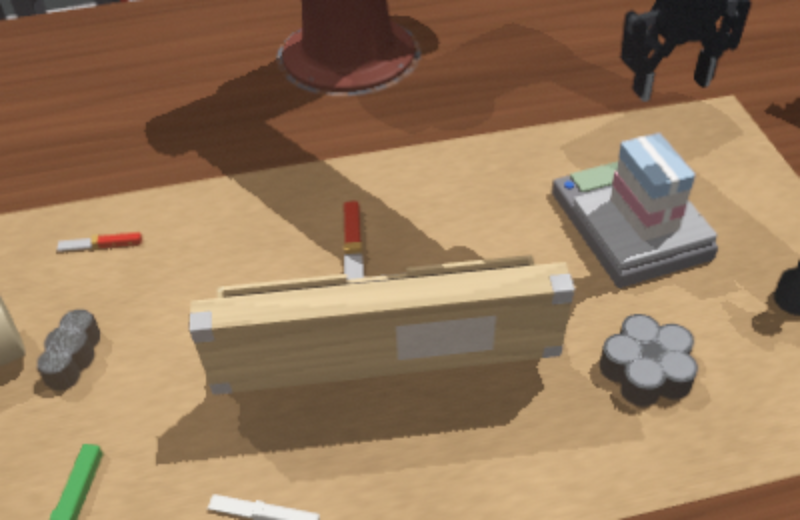

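```bash

python3 -m jog '[[0,0,0.8,0,0,0,-1],[0,0,0.8,0,0,0,-1],[0,0,0.9,0,0,0,-1],[0,0,0,-0.62,-0.87,0,-1],[0,0,0,-0.62,-0.87,0,-1]]' 40 >/dev/null
python3 -m jog '[[0,0,0,-0.62,-0.87,0,-1],[0,0,0,-0.62,-0.87,0,-1],[0,0,0,-0.62,-0.87,0,-1],[0,0,0,-0.62,-0.87,0,-1],[0,0,0,-0.62,-0.87,0,-1]]' >/dev/null
python3 -m jog '[[0,0,0,-0.62,-0.87,0,-1],[0,0,0,-0.62,-0.87,0,-1],[0,0,0,-0.62,-0.87,0,-1],[0,0,0,-0.62,-0.87,0,-1],[0,0,0,-0.62,-0.9,0,-1]]'
python3 -m jog '[[0,0,0,0,0,0,-1],[0,0,0,0,0,0,-1]]'
python3 - <<'E'
from h import *
o=status.get_obs();T=o['tool_pos'];M=R.from_rotvec(o['tool_rot']).as_matrix()
ax=np.array([np.cos(-.102),np.sin(-.102),0]);ay=np.array([-ax[1],ax[0],0]);c=np.array([.5876,-.0614,0])
print('rel hinge',(T-c)@ax-.058,(T-c)@ay,T[2],M.round(3).tolist())
E
```

```text
t: 45.1
tool_pos: [0.704, -0.0476, 0.2193]
tool_rot: [-0.161, -3.134, -0.001]
contact_force: [-0.1, 0.3, -0.4]
opening: -0.0002
grip_force: 0.0
t: 45.35
tool_pos: [0.7036, -0.0464, 0.22]
tool_rot: [-0.162, -3.135, -0.001]
contact_force: [-0.0, -0.3, 1.5]
opening: 0.0001
grip_force: 0.0
rel hinge 0.055859405124495894 0.02676062485967132 0.22002221295442578 [[-0.995, 0.103, -0.002], [0.103, 0.995, 0.001], [0.002, 0.001, -1.0]]
```

```bash

python3 -m jog '[[0,0,0,-0.9,-0.9,0,-1],[0,0,0,0,0,0,-1],[0,0,0,0,0,1,-1],[0,0,0,0,0,1,-1],[0,0,0,0,0,1,-1]]' 
python3 -m jog '[[0,0,0,0.4,0,0.2,-1],[0,0,0,0.4,0,0.2,-1],[0,0,0,0.4,0,0,-1],[0,0,0,0.4,0,0,-1],[0,0,0,0,0,0,-1]]'
```

```text
t: 45.98
tool_pos: [0.7276, -0.0747, 0.1305]
tool_rot: [-0.159, -3.137, -0.001]
contact_force: [1.1, 0.9, -0.7]
opening: -0.0001
grip_force: 0.0
t: 46.6
tool_pos: [0.6818, -0.0718, 0.1228]
tool_rot: [0.161, 3.132, -0.001]
contact_force: [3.6, 0.3, 3.8]
opening: -0.0002
grip_force: 1.7
```

```bash

python3 -m jog '[[0,0,0,0.4,0,0,-1],[0,0,0,0.4,0,0,-1],[0,0,0,0.4,0,0,-1],[0,0,0,0.3,0,0,-1],[0,0,0,0,0,0,-1]]' 
python3 -m jog '[[0,0,0,0.25,0,0.1,-1],[0,0,0,0.25,0,0.1,-1],[0,0,0,0.25,0,0.15,-1],[0,0,0,0.2,0,0.2,-1],[0,0,0,0,0,0,-1]]'
```

```text
t: 47.22
tool_pos: [0.6351, -0.0669, 0.1194]
tool_rot: [-0.162, -3.136, 0.0]
contact_force: [0.7, 0.0, 3.3]
opening: 0.0001
grip_force: 1.1
t: 47.85
tool_pos: [0.6061, -0.0638, 0.1016]
tool_rot: [-0.162, -3.134, -0.001]
contact_force: [0.2, 0.3, 0.6]
opening: -0.0
grip_force: 0.0
```

```bash

python3 -m jog '[[0,0,0,0.2,0,0.2,-1],[0,0,0,0.2,0,0.2,-1],[0,0,0,0.2,0,0.15,-1],[0,0,0,0.2,0,0.1,-1],[0,0,0,0,0,0,-1]]' 
python3 -m jog '[[0,0,0,0,0,0.1,-1],[0,0,0,0,0,0,-1],[0,0,0,0,0,0,-1]]'
```

```text
t: 48.48
tool_pos: [0.5825, -0.0613, 0.0825]
tool_rot: [-0.162, -3.135, -0.0]
contact_force: [-0.2, -0.4, 0.6]
opening: 0.0
grip_force: 0.0
t: 48.85
tool_pos: [0.5837, -0.0615, 0.0802]
tool_rot: [0.162, 3.137, 0.0]
contact_force: [-0.5, -0.2, -0.4]
opening: 0.0001
grip_force: 0.0
```

```bash

python3 -m jog '[[0,0,0,0,0,0.05,-1],[0,0,0,0,0,0.05,-1],[0,0,0,0,0,0,-1],[0,0,0,0,0,0,-1]]'
python3 - <<'E'
from h import *
for n in('side','scene'):
    e=snap(n);save(e,n+'15.png');keep(e,n+'15')
S=load('scene15');S0=load('scene0')
# compare lid region with the start picture
g=cv2.cvtColor(S['img'],cv2.COLOR_RGB2GRAY).astype(int);g0=cv2.cvtColor(S0['img'],cv2.COLOR_RGB2GRAY).astype(int)
hsv=cv2.cvtColor(S['img'],cv2.COLOR_RGB2HSV)
for X in (S,S0):
    I=X['img'].astype(int);m=((I.max(2)-I.min(2)<30)&(I.min(2)>95)).astype(np.uint8);m[:190]=0;m[300:]=0;m[:,:195]=0;m[:,395:]=0
    k,l,st,ce=cv2.connectedComponentsWithStats(m);print([(ce[i].round(1).tolist(),int(st[i,4])) for i in range(1,k) if st[i,4]>12])
E
```

```text
t: 49.35
tool_pos: [0.5839, -0.0616, 0.08]
tool_rot: [-0.161, -3.137, 0.0]
contact_force: [-7.0, 0.7, 12.7]
opening: 0.0001
grip_force: 6.5
[([388.0, 196.8], 172), ([311.9, 206.7], 18), ([363.4, 219.5], 53), ([316.5, 240.0], 873), ([209.5, 235.0], 68), ([372.9, 252.8], 107), ([208.5, 268.5], 84), ([342.6, 268.6], 76), ([372.0, 273.4], 30), ([241.9, 279.6], 66)]
[([388.2, 197.5], 190), ([363.5, 219.5], 54), ([232.4, 225.8], 170), ([316.1, 239.9], 888), ([209.6, 235.1], 65), ([372.9, 253.1], 115), ([208.4, 268.2], 80), ([342.9, 268.5], 78), ([371.8, 273.4], 35), ([242.0, 279.5], 65)]
```

```bash

python3 -m jog '[[0,0,0,0,0,-0.3,-1],[0,0,0,0,0,-1,-1],[0,0,0,0,0,-1,-1],[0,0,0,0,0,-1,-1],[0,0,0,0,0,-1,-1]]' >/dev/null
python3 -m jog '[[0,0,0,0,0,-1,-1],[0,0,0,0,0,0,-1],[0,0,0,0,0,0,-1],[0,0,0,0,0,0,-1]]'
python3 - <<'E'
from h import *
S=snap('scene');save(S,'sc16.png');W=snap('wrist');save(W,'w16.png');D=snap('side');save(D,'sd16.png')
S14=load('sc14');S0=load('scene0')
def caps(X):
    I=X['img'].astype(int);m=((I.max(2)-I.min(2)<30)&(I.min(2)>95)).astype(np.uint8);m[:190]=0;m[300:]=0;m[:,:195]=0;m[:,395:]=0
    k,l,st,ce=cv2.connectedComponentsWithStats(m);return [(ce[i].round(1).tolist(),int(st[i,4])) for i in range(1,k) if st[i,4]>25]
print('lid now ',caps(S));print('lid start',caps(S0))
def bl(X):
    h=cv2.cvtColor(X['img'],cv2.COLOR_RGB2HSV);m=((h[...,0]>95)&(h[...,0]<120)&(h[...,1]>45)&(h[...,2]>80)).astype(np.uint8);m[:,:395]=0;m[:,470:]=0;m[260:]=0;m[:150]=0
    p=np.argwhere(m);return p.mean(0),len(p)
def pk(X):
    h=cv2.cvtColor(X['img'],cv2.COLOR_RGB2HSV);m=(((h[...,0]>165)|(h[...,0]<3))&(h[...,1]>60)&(h[...,2]>80));m[:,:395]=0;m[:,470:]=0;m[260:]=0;m[:150]=0
    p=np.argwhere(m);return p.mean(0),len(p)
print(bl(S),bl(S14),pk(S),pk(S14))
for X,n in((S,'scene'),(D,'side'),(W,'wrist')):
    h=cv2.cvtColor(X['img'],cv2.COLOR_RGB2HSV);m=(((h[...,0]<6)|(h[...,0]>174))&(h[...,1]>190)&(h[...,2]>90)).astype(np.uint8)
    k,l,st,ce=cv2.connectedComponentsWithStats(m)
    print(n,[(ce[i].round(0).tolist(),int(st[i,4]),onz(X,[ce[i]],.016)[0,:2].round(3).tolist()) for i in range(1,k) if 25<st[i,4]<3000])
E
```

```text
t: 50.58
tool_pos: [0.5828, -0.0613, 0.2342]
tool_rot: [-0.162, -3.134, -0.001]
contact_force: [0.2, -0.4, -0.2]
opening: 0.0004
grip_force: 0.0
lid now  [([388.0, 197.0], 179), ([363.5, 219.5], 54), ([316.1, 239.9], 889), ([209.7, 235.2], 64), ([372.9, 252.6], 102), ([208.2, 268.4], 88), ([342.6, 268.6], 76), ([242.2, 279.5], 63)]
lid start [([388.2, 197.5], 190), ([363.5, 219.5], 54), ([232.4, 225.8], 170), ([316.1, 239.9], 888), ([209.6, 235.1], 65), ([372.9, 253.1], 115), ([208.4, 268.2], 80), ([342.9, 268.5], 78), ([371.8, 273.4], 35), ([242.0, 279.5], 65)]
(array([184.93046358, 423.67880795]), 302) (array([186.26666667, 426.15454545]), 330) (array([201.91044776, 420.80099502]), 201) (array([201.89054726, 420.71641791]), 201)
scene []
side [([78.0, 147.0], 1611, [0.129, 0.901]), ([2.0, 181.0], 64, [-0.115, 0.85]), ([291.0, 305.0], 227, [0.409, -0.071]), ([342.0, 414.0], 132, [0.357, -0.365])]
wrist [([293.0, 19.0], 933, [0.434, -0.07])]
```

```bash

python3 -m jog '[[0,0,0,1,0,-0.5,-1],[0,0,0,1,0,-0.5,-1],[0,0,0,1,0,-0.5,-1],[0,0,0,0.5,0,-0.5,-1],[0,0,0,0,0,0,-1]]' >/dev/null
python3 -m jog '[[0,0,0,0,0,0,-1],[0,0,0,0,0,0,-1]]'
python3 - <<'E'
from h import *
W=snap('wrist');save(W,'w17.png');keep(W,'w17');D=snap('side');keep(D,'sd17');S=snap('scene')
def red(X,lo):
    h=cv2.cvtColor(X['img'],cv2.COLOR_RGB2HSV);m=(((h[...,0]<7)|(h[...,0]>174))&(h[...,1]>170)&(h[...,2]>70)).astype(np.uint8)
    k,l,st,ce=cv2.connectedComponentsWithStats(m)
    for i in range(1,k):
        if 150<st[i,4]<1500 and ce[i][0]>lo:
            bp=cv2.boxPoints(cv2.minAreaRect(np.argwhere(l==i)[:,::-1].astype(np.float32)));print(ce[i].round(1),st[i],bp.round(1).tolist(),onz(X,bp,.018)[:,:2].round(4).tolist())
print('W');red(W,100);print('D');red(D,250)
I=W['img'].astype(int);m=((I.max(2)-I.min(2)<28)&(I.min(2)>85)).astype(np.uint8)
k,l,st,ce=cv2.connectedComponentsWithStats(m)
for i in range(1,k):
    if st[i,4]>300:
        bp=cv2.boxPoints(cv2.minAreaRect(np.argwhere(l==i)[:,::-1].astype(np.float32)));print('grey',ce[i].round(1),st[i],onz(W,bp,.0105)[:,:2].round(4).tolist())
for X in(S,load('sc14')):
    h=cv2.cvtColor(X['img'],cv2.COLOR_RGB2HSV);m=((h[...,0]>95)&(h[...,0]<120)&(h[...,1]>45)&(h[...,2]>80)).astype(np.uint8);m[:,:395]=0;m[:,470:]=0;m[260:]=0;m[:150]=0
    m=cv2.morphologyEx(m,cv2.MORPH_CLOSE,np.ones((9,9)));k,l,st,ce=cv2.connectedComponentsWithStats(m);i=1+np.argmax(st[1:,4])
    print('blue',st[i],ce[i])
E
```

```text
t: 51.6
tool_pos: [0.4793, -0.0507, 0.2951]
tool_rot: [-0.162, -3.135, -0.001]
contact_force: [-1.1, -0.3, 0.3]
opening: 0.0002
grip_force: 0.0
W
D
[291.6 304.8] [277 297  30  17 244] [[276.0, 306.5], [304.0, 295.70001220703125], [307.0, 303.5], [279.0, 314.20001220703125]] [[0.3742, -0.0553], [0.4496, -0.0663], [0.4434, -0.0907], [0.3691, -0.0793]]
grey [623.7 102.9] [604  82  36  42 929] [[0.4033, 0.2414], [0.4006, 0.2828], [0.4388, 0.291], [0.4411, 0.2487]]
grey [590.2 114. ] [582  87  19  60 628] [[0.4029, 0.219], [0.4039, 0.2388], [0.4636, 0.2421], [0.4621, 0.2217]]
grey [613.7 157.2] [ 593  138   47   46 1294] [[0.4651, 0.2275], [0.4579, 0.287], [0.4958, 0.2994], [0.5027, 0.2384]]
grey [296.5 203.7] [ 285  174   24   61 1304] [[0.525, -0.0954], [0.462, -0.0857], [0.4649, -0.0634], [0.528, -0.0722]]
grey [130.7 263.4] [121 253  20  23 390] [[0.5283, -0.2784], [0.5304, -0.2567], [0.5559, -0.263], [0.5538, -0.285]]
grey [511.9 265.5] [501 255  23  22 453] [[0.5734, 0.1364], [0.5761, 0.1614], [0.6013, 0.1626], [0.5984, 0.1372]]
grey [392.3 310.5] [ 334  286  106   56 4808] [[0.5904, -0.0493], [0.6028, 0.0669], [0.6731, 0.0662], [0.6595, -0.0558]]
grey [497.4 356. ] [487 348  22  17 331] [[0.6897, 0.1237], [0.693, 0.1495], [0.7157, 0.1507], [0.7122, 0.1245]]
grey [546.3 366.3] [534 356  26  20 325] [[0.7343, 0.1841], [0.7081, 0.187], [0.7192, 0.2166], [0.7459, 0.2142]]
grey [551.4 386.1] [539 375  25  24 404] [[0.7567, 0.1892], [0.7322, 0.211], [0.7563, 0.232], [0.7817, 0.2101]]
blue [410 171  37  28 308] [424.76948052 186.25324675]
blue [410 172  37  27 354] [426.9180791 187.8079096]
```

```bash
python3 -c "
from station import finish_job
print(finish_job())"
```

```text
the job is handed in; nothing more can be done
None
```

The job is handed in, and by my checks everything is in place, though no verdict came back. The lid was levered open with the knife and laid back. The two boxes in the case, pink and pale blue, stand in one column on the middle of the scale's platter. The case is shut, and the knife lies flat on the bench, a few centimetres from where I laid it because something knocked it during the run. I did not touch the dies or the punch.

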